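# Lock a suction tool into the bayonet head of a handling station

## Task

Fit the suction tool that stands on the bench into the downward-facing bayonet socket of the handling station: feel for the slots, push it up against the spring, turn it until it stops and let it down into its notches, so that it hangs there level and locked on its own after you let go. Keep it level and do not force it while it is in the socket, and leave the other things on the bench where they are.

Things in the scene. Friction and masses are not known exactly. Their poses are not given: they have to be found in the camera images.
- hub (a point): Centre of the top face of the suction tool's collar (steel, 68 mm wide, 10 mm thick). The tool (0.22 to 0.35 kg, centre of mass near the hub axis) stands loose on the bench on its 52 mm wide hub, whose flat underside is 52 mm below this point. z: up along the hub; x: along the arm, away from the hub. A 40 mm wide block sits behind the hub, to 62 mm at -x (stub to 70).
- lugs (a point): Centre of the tool's three locking lugs, 14.5 mm above point hub, axes as hub. Square steel lugs 8 mm wide and 8 mm tall stick out of a 40 mm wide spigot to 28.5 mm from the axis, 120 degrees apart, one straight over the arm (+x). The spigot's top, chamfered 3 mm, is 7.5 mm above this point.
- arm (a point): Where the tool is gripped: centre of its arm, a black bar 20 mm wide, 24 mm tall, flat upright sides; 85 mm from the hub axis, 22 mm below point hub, 30 mm above the tool's underside. Axes as hub. Bar free from 36 to 132 mm from the hub axis; then a cup holder 32 mm wide to 169 mm, its cup 3 mm above the underside. Grip it firmly (60 N): the push on the socket levers about the fingers.
- socket (a point): Centre of the rim (underside) of the bayonet socket, 76 mm wide, facing down 200 mm above the bench. z: up. Bore 43 mm. Three slots 10 mm wide, 120 degrees apart, pass the lugs; one lies 162 degrees counter-clockwise from +x seen from above, but up to 20 degrees either way: the axis was left where it stopped, so find the slots by feel. The axis is braked and does not turn.
- seat (a point): Point on the socket axis 5.5 mm below the rim, where point hub comes to rest when locked. Fit: lugs bear on the rim with hub 18.5 mm below it; in the slots push up against a spring (1 to 3 N) to 1 mm below (lugs clear the ledge at 2.5, collar meets rim at 0), turn counter-clockwise from above 40 to 43 degrees from the slots to a hard stop, lower: lugs drop 3 mm into notches.
- station: The handling station, fixed; origin on the bench under the socket, z up. Over the socket a grey drive 64 x 60 mm to 80 mm above the rim; a plate behind it from 38 mm at +x, a beam from 55 mm, 305 to 345 mm above the bench; column at +y, from 195 mm. Its -x side is free for the arm. Aluminium, grey plastic.
- screwdriver: Bystander: a screwdriver with a black handle, 190 mm long, lying on the bench, loose; origin under its middle, x along the blade.
- module: Bystander: a grey electronic relay module, 90 x 36 x 84 mm, standing loose on the bench; origin at the centre of its underside.
- bin: Bystander: an open grey parts bin, 100 x 120 x 60 mm, loose on the bench; origin at the centre of its underside.

How it is judged:
By the outcome, as a careful person would: the job done as asked, in the order asked, and still so for the second after the job is handed in, with the robot touching nothing.
It also fails if it takes over 72 s, if anything falls off the work surface, if the arm or the gripper's body presses on something with over 40 N, if the wrist force passes 120 N, or if a joint passes its speed limit or range.

## Robot

A 6-joint arm with a two-finger parallel gripper is mounted at the origin on the work surface. World frame = base frame: x ahead of the robot, y to its left, z up, the work surface at z = 0. Lengths are in m, angles in rad, forces in N, time in s.
With the tool pointing down it reaches from about 0.375 to 0.975 m from the base axis. Payload 3.8 kg.
Tool frame: the origin (TCP) lies at the very end of the fingers, on their centre line; the grasp point (between the pads) lies 19 mm behind it (bot.grip_point_offset is the distance from the TCP to the grasp point, in m); z points along the fingers, x is the direction in which the jaws open and shut, and the axes are right-handed (so a half turn about z gives the same grasp; the last joint's range is limited). The gripper opens to 85 mm and grips with 20 to 120 N. Pads are 22 mm wide; open, the fingers measure 114 mm over their backs; the gripper's body (76 mm by 85 mm) begins 54 mm behind the grasp point. The pads swing forward as they close: fully open they stand 13 mm farther back than shut.
Start: joints at [1.252, 0.264, 1.604, -0, 1.274, -0.037], TCP at [0.188, 0.648, 0.197] pointing down, gripper open.
Joint ranges: [-2.63, 2.63], [-0.94, 2.18], [0.31, 2.57], [-1.31, 4.45], [0, 2.66], [-2.55, 2.55]. Speed limits (rad/s): [2.57, 2.57, 3.14, 3.14, 3.14, 3.14].

## Interface

Orientations are given as a rotation vector (axis times angle).
In Python, from workcell import bot, read_camera gives the robot as it stands.
- The arm moves only by the tool arm_command, never from a script. Its argument "rows" is a list of rows, each an object with "delta_rot": the turn, a rotation vector about the tool's x, y, z in rad, a list of three; "xyz": the shift along the tool's x, y, z in m, a list of three; "gripper": the finger opening in m, from 0 to 0.0854. A call has 1 to 12 rows; each row shifts and turns the commanded pose from where the row before left it, along the tool's axes as they then stand; what a row does not reach is not made up. A row lasts 1/10 s, in which the tool goes at most 50 mm and 8.59 degrees, less where a joint would pass 70% of its speed; a pose out of reach is approached as far as the arm can. A call is refused whole if a number of a shift passes 0.05 or a number of a turn 0.15, either way. A call with a gripper value outside its range is refused whole. The fingers move at their own pace and stop on an object; "force" is the grip in N (left out, the last holds). Time passes only in rows, so rows that do not move let the fingers close. It gives the time, the measured TCP pose, the force and the opening at its end, in the units of the state.
- bot.read_state(): the state, without advancing time (a new reading comes with each control period).
- read_camera(name): name is "scene" or "top" or "wrist"; returns a dict with "pixels" (400x640x3 uint8, red, green, blue), "range_z" (400x640 float32, m along the optical axis (not along the pixel's ray), 0 where there is no reading), "intrinsics" (3x3 intrinsics, pixels), "camera_from_world" (4x4, takes a point from world to camera coordinates). Camera axes: x right, y up, looking along -z (the intrinsics and any distortion apply to the point x, -y, -z); pixel columns grow to the right and rows downward; lengths in m; the calibration is good to about 2 mm. A picture is of the moment at which its call begins.
- bot.finish_job(): hands the job in, once; it reports no verdict.
The state is a dict: "time": time; "q": joint angles; "joint_vel": joint speeds; "joint_torque": joint torques, N m; "tool_pos": TCP position; "tcp_rot": TCP orientation; "wrist_force": force on the tool from outside, world axes, zero at the start; "torque": the same for the moment, N m; "width": opening from 0.0 (shut) to 1.0 (fully open).
Only numpy, scipy, OpenCV 4.12 (cv2) and the standard library are available. Lean on these libraries where they do the work, as an engineer would, in place of code of your own. Each camera call takes 0.05 s, during which the arm holds its last target.

## Working session

There is one attempt and no reset: what is moved stays moved. The work goes in short steps, Python scripts to look and compute and a tool call to move; the robot and the scene stay as the last step left them, time stands still between calls to the robot, and variables do not carry over. Pictures are saved under pics/ and viewed, and the job is handed in when it is done.

Besides the shell and the picture viewer there is one more tool, called after "Request:" by a JSON object that holds its "op" and its "data", one argument or row to a line. arm_command: Moves the arm, as the interface text tells. Its arguments: {"type":"object","properties":{"rows":{"type":"array","items":{"type":"object","properties":{"delta_rot":{"type":"array","items":{"type":"number"}},"xyz":{"type":"array","items":{"type":"number"}},"gripper":{"type":"number"}}}},"force":{"type":"number"}},"required":["rows"]}

```bash
ls; mkdir -p pics; python3 - <<'E'
from workcell import bot, read_camera
import cv2,numpy as np
print(bot.read_state())
for n in ("scene","top","wrist"):
    c=read_camera(n); cv2.imwrite(f"pics/{n}0.png",c["pixels"][:,:,::-1]); np.savez(f"{n}0.npz",**c)
    print(n,c["intrinsics"].tolist(),np.round(c["camera_from_world"],4).tolist())
E
```

```text
pics
{'time': 0.0, 'q': array([ 1.25211567e+00,  2.64722263e-01,  1.60537805e+00,  1.92759385e-05,
        1.27372513e+00, -3.68629509e-02]), 'joint_vel': array([-0.0008146 ,  0.00020659, -0.00177531, -0.00154961, -0.00154568,
        0.00020124]), 'joint_torque': array([-2.63662630e-03, -5.15094566e+01, -3.67320979e+01, -3.01265436e-04,
        1.28016292e-02,  1.15633250e-05]), 'tool_pos': array([0.18743387, 0.6476046 , 0.19598076]), 'tcp_rot': array([ 2.51040751,  1.88667362, -0.00289484]), 'wrist_force': array([0.22772131, 0.721532  , 0.22257311]), 'torque': array([-0.03987117,  0.03899525, -0.04427844]), 'width': 0.9992715452334774}
scene [[411.70315914930364, 0.0, 319.8381769463763], [0.0, 411.70315914930364, 200.8162896491797], [0.0, 0.0, 1.0]] [[-0.6361, 0.7715, -0.0167, 0.4314], [-0.4535, -0.3563, 0.8169, 0.1136], [0.6243, 0.5272, 0.5765, -1.2578], [0.0, 0.0, 0.0, 1.0]]
top [[371.30433237219967, 0.0, 331.484524249877], [0.0, 371.30433237219967, 194.8794810944354], [0.0, 0.0, 1.0]] [[0.083, -0.9965, -0.0056, -0.1121], [0.9605, 0.0785, 0.2668, -0.6065], [-0.2655, -0.0275, 0.9637, -0.6929], [0.0, 0.0, 0.0, 1.0]]
wrist [[332.39165770858403, 0.0, 316.23540882373266], [0.0, 332.39165770858403, 193.1583937404693], [0.0, 0.0, 1.0]] [[0.2774, 0.9608, -0.0016, -0.6728], [-0.9262, 0.2669, -0.2664, 0.035], [-0.2555, 0.0754, 0.9639, -0.3787], [0.0, 0.0, 0.0, 1.0]]
```

View pics/scene0.png

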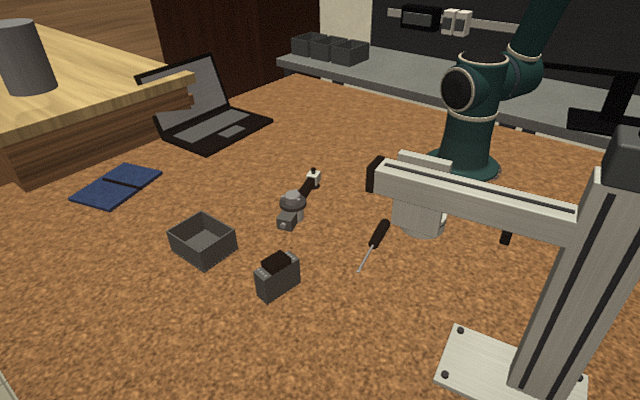

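View pics/top0.png

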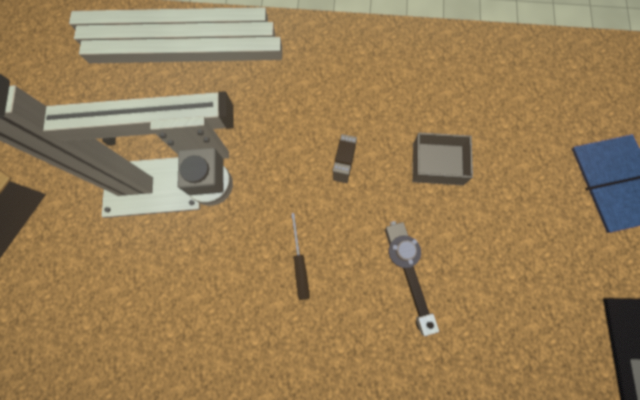

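View pics/wrist0.png

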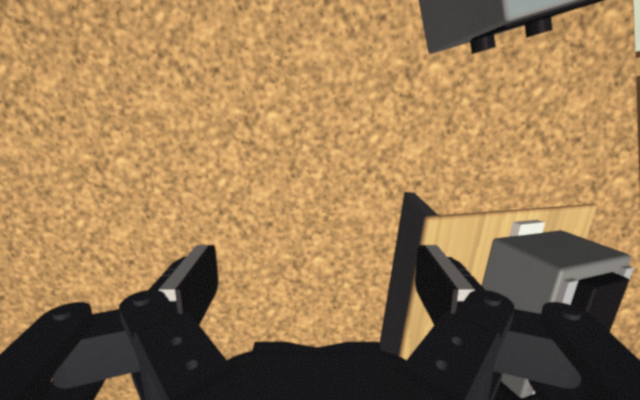

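The scene view shows the tool at about (292,205) with its arm toward (315,175), the station on the right, and the module, bin and screwdriver around. In the top view the hub is at about (405,250), the cup at (428,325), and the socket rim shows at about (212,185). Next I measure these by depth.

```bash
cat > h.py <<'E'
import numpy as np
def cloud(c):
    K=c["intrinsics"];T=c["camera_from_world"];Z=c["range_z"]
    v,u=np.mgrid[0:Z.shape[0],0:Z.shape[1]]
    x=(u-K[0,2])/K[0,0]*Z; y=(v-K[1,2])/K[1,1]*Z
    P=np.stack([x,-y,-Z,np.ones_like(Z)],-1)
    W=P@np.linalg.inv(T).T
    W[Z<=0]=np.nan
    return W[...,:3]
def proj(c,p):
    K=c["intrinsics"];q=c["camera_from_world"]@np.append(p,1)
    return K[0,0]*q[0]/-q[2]+K[0,2], K[1,1]*-q[1]/-q[2]+K[1,2]
E
python3 - <<'E'
import numpy as np,cv2
from h import *
for n in("top","scene"):
    c=dict(np.load(n+"0.npz")); W=cloud(c)
    print(n)
    pts=[(405,250),(398,232),(415,285),(428,325),(195,170),(220,190),(345,160),(445,160),(300,270),(295,235)] if n=="top" else [(292,197),(287,220),(305,188),(314,176),(420,225),(278,270),(203,240),(380,235)]
    for u,v in pts: print((u,v),np.round(W[v,u],4))
    # bench flatness
    z=W[...,2]; print("bench median",np.nanmedian(z[np.abs(z)<0.02]))
c=dict(np.load("top0.npz"));p=c["pixels"][200:350,360:460][:,:,::-1]
cv2.imwrite("pics/t_crop.png",cv2.resize(p,None,fx=5,fy=5,interpolation=cv2.INTER_CUBIC)[:600])
p=c["pixels"][70:230,60:260][:,:,::-1]
cv2.imwrite("pics/t_crop2.png",cv2.resize(p,None,fx=3.7,fy=3.7,interpolation=cv2.INTER_CUBIC))
E
```

```text
top
(405, 250) [ 0.5124 -0.2193  0.0753]
(398, 232) [ 0.5548 -0.2097  0.0391]
(415, 285) [ 0.4468 -0.2477  0.0431]
(428, 325) [ 0.3719 -0.2713  0.06  ]
(195, 170) [0.5782 0.1439 0.292 ]
(220, 190) [0.562  0.1163 0.2457]
(345, 160) [ 0.6922 -0.0842  0.0849]
(445, 160) [ 0.7417 -0.3194  0.0054]
(300, 270) [ 0.4588 -0.0069  0.0221]
(295, 235) [0.5333 0.0124 0.0185]
bench median 3.653420460880685e-05
scene
(292, 197) [ 0.5281 -0.2095  0.0741]
(287, 220) [ 0.5685 -0.1912  0.0372]
(305, 188) [ 0.4409 -0.2457  0.0401]
(314, 176) [ 0.3857 -0.2609  0.0446]
(420, 225) [0.63   0.167  0.2375]
(278, 270) [ 0.726  -0.0639  0.0723]
(203, 240) [ 0.7182 -0.3277  0.0025]
(380, 235) [0.4605 0.0023 0.0203]
bench median -0.0007898625124173053
```

View pics/t_crop.png

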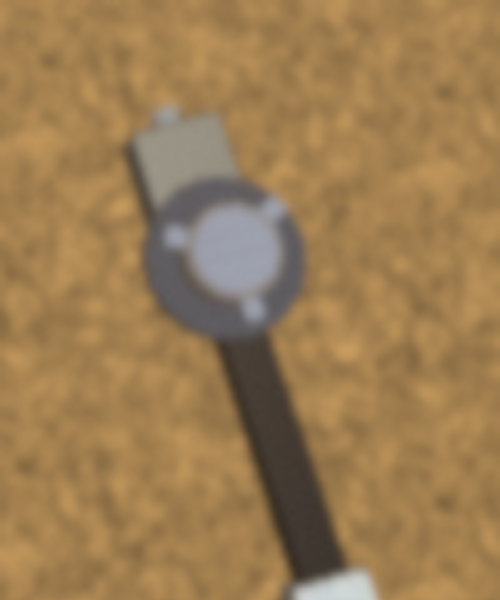

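View pics/t_crop2.png

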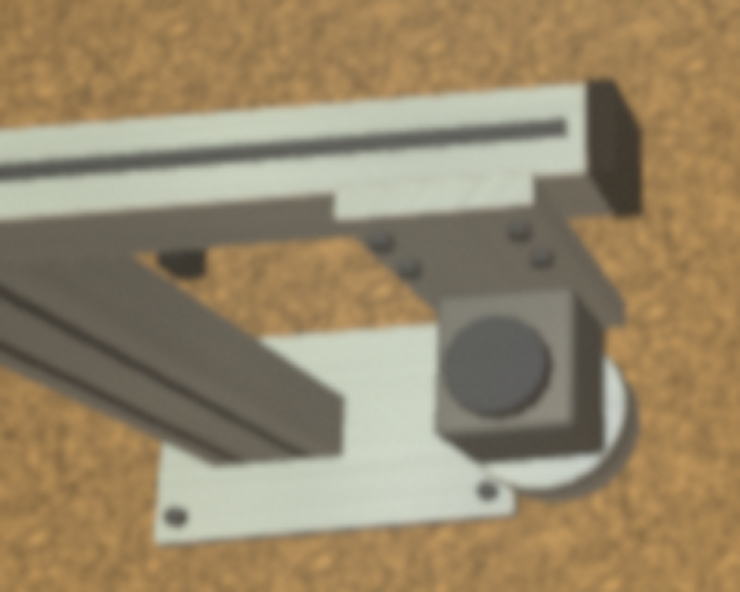

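```bash
cat > m.py <<'E'
import numpy as np
from scipy.optimize import least_squares
from h import *
def circ(P,r=None):
    c0=np.nanmean(P,0)
    f=(lambda p:np.hypot(*(P-p[:2]).T)-r) if r else (lambda p:np.hypot(*(P-p[:2]).T)-p[2])
    s=least_squares(f,[*c0] if r else [*c0,.03],loss="soft_l1",f_scale=.001)
    return s.x,np.sqrt(np.mean(s.fun**2))
for n in("top","scene"):
    c=dict(np.load(n+"0.npz")); W=cloud(c).reshape(-1,3); W=W[~np.isnan(W[:,0])]
    print(n)
    R=W[(np.hypot(W[:,0]-.515,W[:,1]+.215)<.04)]
    s=R[(R[:,2]>.070)&(R[:,2]<.080)]; print(" spigot",len(s),s.mean(0).round(4),"mid",((s.max(0)+s.min(0))/2).round(4),np.ptp(s,0).round(3))
    s=R[(R[:,2]>.046)&(R[:,2]<.057)]; print(" collar",len(s),np.median(s[:,2]).round(4),"bbox mid",((s.max(0)+s.min(0))/2).round(4),np.ptp(s,0).round(3))
    T=W[(np.hypot(W[:,0]-.44,W[:,1]+.245)<.15)]
    b=T[(T[:,2]>.036)&(T[:,2]<.048)&(np.hypot(T[:,0]-.515,T[:,1]+.215)>.042)&(np.hypot(T[:,0]-.515,T[:,1]+.215)<.125)&(T[:,0]<.5)]
    m=b[:,:2].mean(0); d=np.linalg.svd(b[:,:2]-m)[2][0]; d*=-np.sign(d[0]); print(" bar",len(b),m.round(4),np.degrees(np.arctan2(d[1],d[0])).round(2),"z",np.median(b[:,2]).round(4))
    S=W[(np.hypot(W[:,0]-.58,W[:,1]-.13)<.09)&(W[:,2]>.15)]
    h,e=np.histogram(S[:,2],bins=np.arange(.15,.37,.005)); print(" zhist",[(round(a,3),int(k)) for a,k in zip(e,h) if k])
    k=S[(S[:,2]>.205)&(S[:,2]<.236)]; print(" sock side",len(k),k.min(0).round(3),k.max(0).round(3),circ(k[:,:2]),circ(k[:,:2],.038))
    B=W[(W[:,2]>.335)&(W[:,2]<.355)&(W[:,0]>.55)&(W[:,0]<.8)&(W[:,1]<.35)&(W[:,1]>0)]
    m=B.mean(0);d=np.linalg.svd((B-m)[:,:2])[2][0];print(" beam",len(B),m.round(4),np.degrees(np.arctan2(d[1],d[0])).round(2),B.min(0).round(3),B.max(0).round(3))
E
python3 m.py
```

```text
top
 spigot 323 [ 0.5138 -0.2222  0.0735] mid [ 0.5124 -0.2187  0.0739] [0.05  0.047 0.008]
 collar 449 0.052 bbox mid [ 0.5141 -0.2223  0.0515] [0.067 0.065 0.011]
 bar 426 [ 0.4389 -0.2505] -159.54 z 0.0418
 zhist [(np.float64(0.2), 31), (np.float64(0.205), 45), (np.float64(0.21), 48), (np.float64(0.215), 31), (np.float64(0.22), 68), (np.float64(0.225), 232), (np.float64(0.23), 112), (np.float64(0.235), 78), (np.float64(0.24), 68), (np.float64(0.245), 75), (np.float64(0.25), 74), (np.float64(0.255), 78), (np.float64(0.26), 90), (np.float64(0.265), 87), (np.float64(0.27), 97), (np.float64(0.275), 653), (np.float64(0.28), 293), (np.float64(0.285), 139), (np.float64(0.29), 623), (np.float64(0.295), 72), (np.float64(0.3), 55), (np.float64(0.305), 96), (np.float64(0.31), 139), (np.float64(0.315), 146), (np.float64(0.32), 124), (np.float64(0.325), 104), (np.float64(0.33), 111), (np.float64(0.335), 159), (np.float64(0.34), 738), (np.float64(0.345), 571), (np.float64(0.35), 409), (np.float64(0.355), 151)]
 sock side 552 [0.545 0.11  0.205] [0.639 0.172 0.236] (array([0.58315124, 0.14713764
[... 548 characters left out ...]
4(0.22), 22), (np.float64(0.225), 148), (np.float64(0.23), 134), (np.float64(0.235), 125), (np.float64(0.24), 129), (np.float64(0.245), 127), (np.float64(0.25), 134), (np.float64(0.255), 131), (np.float64(0.26), 133), (np.float64(0.265), 140), (np.float64(0.27), 111), (np.float64(0.275), 2), (np.float64(0.335), 2), (np.float64(0.34), 643), (np.float64(0.345), 286), (np.float64(0.35), 370), (np.float64(0.355), 11)]
 sock side 449 [0.565 0.12  0.205] [0.641 0.194 0.236] (array([0.59241979, 0.14149312, 0.04509299]), np.float64(0.008425641357874518)) (array([0.59813057, 0.15007544]), np.float64(0.008326930503756939))
 beam 5195 [0.6477 0.2259 0.3439] 96.96 [0.605 0.093 0.335] [0.689 0.35  0.355]
```

```bash
cat >> m.py <<'E'
print("----")
import cv2
al=[]
for n in("top","scene"):
    c=dict(np.load(n+"0.npz")); W=cloud(c).reshape(-1,3); W=W[~np.isnan(W[:,0])]
    S=W[(np.hypot(W[:,0]-.585,W[:,1]-.145)<.07)]
    k=S[(S[:,2]>.203)&(S[:,2]<.221)]; 
    if n=="scene": k=k[k[:,2]<.215]
    print(n,"side",len(k),k.min(0).round(3),k.max(0).round(3),circ(k[:,:2]),circ(k[:,:2],.038)); al.append(k)
    f=S[(S[:,2]>.223)&(S[:,2]<.229)]; print(" flange",len(f),f.min(0).round(3),f.max(0).round(3))
    d=S[(S[:,2]>.235)&(S[:,2]<.268)]; 
    # drive faces: rotate by station yaw 7.3
    a=np.radians(7.3); X=d[:,0]*np.cos(a)+d[:,1]*np.sin(a); Y=-d[:,0]*np.sin(a)+d[:,1]*np.cos(a)
    for q,nm in((X,"X"),(Y,"Y")):
        h,e=np.histogram(q,bins=np.arange(q.min(),q.max()+.002,.002)); print(nm,[(round(float(x),3),int(y)) for x,y in zip(e,h) if y>20])
    t=S[(S[:,2]>.274)&(S[:,2]<.284)]; 
    if len(t)>100: print("drivetop",cv2.minAreaRect(t[:,:2].astype(np.float32)*1000))
E
python3 m.py | sed -n '/----/,$p'
```

```text
----
top side 155 [0.545 0.11  0.203] [0.609 0.163 0.221] (array([0.58290982, 0.14847836, 0.03790074]), np.float64(0.0004053744147433706)) (array([0.58297982, 0.14857177]), np.float64(0.00040593330094262486))
 flange 154 [0.545 0.11  0.223] [0.627 0.17  0.229]
X [(0.569, 145), (0.571, 73), (0.635, 52)]
Y [(0.036, 47), (0.042, 170), (0.044, 67)]
drivetop ((591.670166015625, 144.6861114501953), (73.82527160644531, 75.57565307617188), 16.551088333129883)
scene side 141 [0.572 0.128 0.203] [0.621 0.186 0.215] (array([0.58252032, 0.14823149, 0.03771822]), np.float64(0.0008153299452587843)) (array([0.58224895, 0.14803152]), np.float64(0.0008175798650342496))
 flange 127 [0.566 0.12  0.223] [0.641 0.194 0.229]
X [(0.645, 176), (0.647, 451), (0.649, 198)]
Y [(0.04, 23), (0.042, 22), (0.046, 24), (0.05, 21), (0.052, 22), (0.054, 22), (0.058, 24), (0.06, 22), (0.064, 21), (0.066, 22), (0.068, 21), (0.07, 23), (0.072, 23), (0.074, 21), (0.076, 24), (0.08, 25), (0.082, 22), (0.084, 23), (0.086, 21), (0.088, 24), (0.092, 23), (0.094, 22), (0.096, 21), (0.098, 23), (0.1, 25), (0.102, 25), (0.104, 23), (0.106, 24), (0.108, 24), (0.11, 27), (0.112, 44)]
```

```bash
cat > hub.py <<'E'
import numpy as np,cv2,sys
from scipy.optimize import least_squares,minimize
from h import *
# model-based: fit hub x,y,yaw,z by point-to-surface distance, using nearest of primitive surfaces
def sdf(p):
    x,y,z=p.T; r=np.hypot(x,y)
    def cyl(R,z0,z1):
        a=np.stack([r-R,np.abs(z-(z0+z1)/2)-(z1-z0)/2]); return np.minimum(a.max(0),0)+np.hypot(*np.maximum(a,0))
    def box(lo,hi):
        lo=np.array(lo);hi=np.array(hi);a=np.abs(p-(lo+hi)/2)-(hi-lo)/2
        return np.minimum(a.max(1),0)+np.linalg.norm(np.maximum(a,0),axis=1)
    d=[cyl(.034,-.010,0),cyl(.020,0,.022),cyl(.026,-.052,-.01),box([0,-.010,-.034],[.135,.010,-.010])]
    for k in range(3):
        c,s=np.cos(k*2*np.pi/3),np.sin(k*2*np.pi/3)
        q=np.stack([c*x+s*y,-s*x+c*y,z],1)
        lo=np.array([.015,-.004,.0105]);hi=np.array([.0285,.004,.0185]);a=np.abs(q-(lo+hi)/2)-(hi-lo)/2
        d.append(np.minimum(a.max(1),0)+np.linalg.norm(np.maximum(a,0),axis=1))
    return np.min(d,0)
def fit(c,x0,full=False):
    W=cloud(c).reshape(-1,3);W=W[~np.isnan(W[:,0])]
    x0=np.array(x0,float)   # x,y,z,yaw
    for it in range(3):
        def loc(v,P):
            d=P-v[:3];a=v[3];return np.stack([np.cos(a)*d[:,0]+np.sin(a)*d[:,1],-np.sin(a)*d[:,0]+np.cos(a)*d[:,1],d[:,2]],1)
        L=loc(x0,W)
        m=((np.hypot(L[:,0],L[:,1])<.042)&(L[:,2]>-.03)&(L[:,2]<.03)&(L[:,0]>-.02))
        if not full: m|=((L[:,0]>.03)&(L[:,0]<.130)&(abs(L[:,1])<.016)&(L[:,2]>-.036)&(L[:,2]<-.003))
        P=W[m]; P=P[abs(sdf(loc(x0,P)))<.008]
        s=least_squares(lambda v:sdf(loc(v,P)),x0,loss="soft_l1",f_scale=.001,x_scale=[.01,.01,.01,.1]); x0=s.x
    return x0,len(P),np.sqrt(np.mean(s.fun**2))
if __name__=="__main__":
    for n in("top","scene"):
        v,k,r=fit(dict(np.load(n+"0.npz")),[.514,-.221,.052,np.radians(200.5)])
        print(n,v[:3].round(4),np.degrees(v[3]).round(2)%360,k,r)
E
python3 hub.py
```

```text
top [ 0.5149 -0.223   0.052 ] 200.37 1294 0.0011825682941048084
scene [ 0.5146 -0.2233  0.0508] 200.61 548 0.0010520185703721578
```

The tool fit agrees between both cameras: hub (0.515, -0.223, 0.052), arm yaw 200.5°. The socket axis is at (0.583, 0.148), with the station turned about 7.3°. I'll grip 90 mm from the hub with the wrist camera facing away from the station (q6 ≈ -2.46 at the pick, inside its range).

Request:
{"op": "arm_command", "data": {
  "rows": [
    {"xyz": [-0.034,0.03,0],"gripper": 0.0854},
    {"xyz": [-0.034,0.03,0]},
    {"xyz": [-0.034,0.03,0]},
    {"xyz": [-0.034,0.03,0]},
    {"xyz": [-0.034,0.03,0]},
    {"xyz": [-0.034,0.03,0]},
    {"xyz": [-0.035,0.028,0]},
    {"xyz": [-0.035,0.028,0]},
    {"xyz": [-0.035,0.028,0]},
    {"xyz": [-0.035,0.028,0]},
    {"xyz": [-0.035,0.028,0]},
    {"xyz": [-0.035,0.028,0]}
  ],
  "force": 60
}}

```text
invalid input
```

```bash
cat > go.py <<'E'
import sys,numpy as np
from scipy.spatial.transform import Rotation as R
from workcell import bot
def go(xyz=None,xang=None,show=True):
    s=bot.read_state();p=np.array(s["tool_pos"]);r=R.from_rotvec(s["tcp_rot"])
    M=r.as_matrix()
    print("t",round(s["time"],2),"p",p.round(4),"xang",np.degrees(np.arctan2(M[1,0],M[0,0])).round(2),"tilt z",M[:,2].round(4),"q",np.round(s["q"],3),"F",np.round(s["wrist_force"],2),"T",np.round(s["torque"],3),"w",round(s["width"]*85.4,1))
    if xang is not None:
        a=np.radians(xang); G=np.array([[np.cos(a),np.sin(a),0],[np.sin(a),-np.cos(a),0],[0,0,-1]])
        dr=(r.inv()*R.from_matrix(G)).as_rotvec(); print("drot tool",dr.round(4),np.degrees(dr[2]).round(2))
    if xyz is not None: print("shift now-frame",(M.T@(np.array(xyz)-p)).round(4), "norm",np.linalg.norm(np.array(xyz)-p).round(4)); 
    if xyz is not None and xang is not None: print("shift after-rot",(G.T@(np.array(xyz)-p)).round(4))
if __name__=="__main__":
    a=[float(x) for x in sys.argv[1:]]
    go(a[:3] if len(a)>=3 else None, a[3] if len(a)>3 else None)
E
python3 go.py .4305 -.2546 .12 110.5
```

```text
t 0.15 p [0.1875 0.6478 0.1962] xang 73.85 tilt z [-6.0e-04 -1.7e-03 -1.0e+00] q [ 1.252  0.265  1.605  0.     1.274 -0.037] F [ 0.22 -0.29  0.35] T [ 0.027  0.046 -0.001] w 85.8
drot tool [-6.000e-04  1.700e-03 -6.396e-01] -36.65
shift now-frame [-0.799   0.4844  0.0776] norm 0.9376
shift after-rot [-0.9303 -0.0884  0.0762]
```

Request:
{"op": "arm_command", "data": {
  "rows": [
    {"xyz": [-0.034,0.03,0],"delta_rot": [0,0,0],"gripper": 0.085},
    {"xyz": [-0.034,0.03,0],"delta_rot": [0,0,0],"gripper": 0.085},
    {"xyz": [-0.034,0.03,0],"delta_rot": [0,0,0],"gripper": 0.085},
    {"xyz": [-0.034,0.03,0],"delta_rot": [0,0,0],"gripper": 0.085},
    {"xyz": [-0.034,0.03,0],"delta_rot": [0,0,0],"gripper": 0.085},
    {"xyz": [-0.034,0.03,0],"delta_rot": [0,0,0],"gripper": 0.085},
    {"xyz": [-0.035,0.028,0],"delta_rot": [0,0,0],"gripper": 0.085},
    {"xyz": [-0.035,0.028,0],"delta_rot": [0,0,0],"gripper": 0.085},
    {"xyz": [-0.035,0.028,0],"delta_rot": [0,0,0],"gripper": 0.085},
    {"xyz": [-0.035,0.028,0],"delta_rot": [0,0,0],"gripper": 0.085},
    {"xyz": [-0.035,0.028,0],"delta_rot": [0,0,0],"gripper": 0.085},
    {"xyz": [-0.035,0.028,0],"delta_rot": [0,0,0],"gripper": 0.085}
  ],
  "force": 60
}}

```text
time: 1.35
tool_pos: [0.407, 0.1522, 0.1973]
tcp_rot: [2.511, 1.888, 0.001]
wrist_force: [0.9, 0.4, -0.0]
width: 0.993
```

```bash
python3 go.py .4305 -.2546 .15 110.5
```

```text
t 1.35 p [0.407  0.1522 0.1973] xang 73.87 tilt z [ 4.e-04  2.e-04 -1.e+00] q [ 0.3   -0.207  2.087  0.     1.261 -0.989] F [ 0.91  0.41 -0.01] T [ 0.042 -0.064  0.011] w 84.8
drot tool [ 4.000e-04 -1.000e-04 -6.393e-01] -36.63
shift now-frame [-0.3843  0.1356  0.0472] norm 0.4102
shift after-rot [-0.3893 -0.1204  0.0473]
```

Request:
{"op": "arm_command", "data": {
  "rows": [
    {"xyz": [-0.043,0.015,0],"delta_rot": [0,0,0],"gripper": 0.085},
    {"xyz": [-0.043,0.015,0],"delta_rot": [0,0,0],"gripper": 0.085},
    {"xyz": [-0.043,0.015,0],"delta_rot": [0,0,0],"gripper": 0.085},
    {"xyz": [-0.043,0.015,0],"delta_rot": [0,0,0],"gripper": 0.085},
    {"xyz": [-0.043,0.015,0],"delta_rot": [0,0,0],"gripper": 0.085},
    {"xyz": [-0.043,0.015,0],"delta_rot": [0,0,0],"gripper": 0.085},
    {"xyz": [-0.043,0.015,0],"delta_rot": [0,0,0],"gripper": 0.085},
    {"xyz": [-0.043,0.015,0],"delta_rot": [0,0,0],"gripper": 0.085},
    {"xyz": [-0.04,0.015,0.01],"delta_rot": [0,0,0],"gripper": 0.085},
    {"xyz": [0,0,0.015],"delta_rot": [0,0,-0.126],"gripper": 0.085},
    {"xyz": [0,0,0.015],"delta_rot": [0,0,-0.126],"gripper": 0.085},
    {"xyz": [0,0,0.007],"delta_rot": [0,0,-0.126],"gripper": 0.085}
  ]
}}

```text
time: 2.55
tool_pos: [0.4284, -0.2524, 0.1482]
tcp_rot: [-2.105, -2.327, 0.001]
wrist_force: [0.6, -0.0, -0.1]
width: 0.996
```

Request:
{"op": "arm_command", "data": {
  "rows": [
    {"xyz": [0,0,0],"delta_rot": [0,0,-0.126],"gripper": 0.085},
    {"xyz": [0,0,0],"delta_rot": [0,0,-0.126],"gripper": 0.085},
    {"xyz": [0,0,0],"delta_rot": [0,0,0],"gripper": 0.085}
  ]
}}

```text
time: 2.85
tool_pos: [0.4294, -0.2523, 0.1499]
tcp_rot: [-1.802, -2.572, 0.0]
wrist_force: [0.7, 0.5, 0.1]
width: 0.997
```

```bash
python3 go.py .4305 -.2546 .011 110; python3 - <<'E'
from workcell import read_camera
import cv2
cv2.imwrite("pics/w1.png",read_camera("wrist")["pixels"][:,:,::-1])
E
```

```text
t 2.85 p [ 0.4294 -0.2523  0.1499] xang 109.96 tilt z [-7.e-04  4.e-04 -1.e+00] q [-0.581 -0.037  2.027 -0.     1.152 -2.5  ] F [0.66 0.51 0.1 ] T [ 0.009 -0.009 -0.012] w 85.2
drot tool [-0.0005 -0.0006 -0.0007] -0.04
shift now-frame [-0.0026  0.0003  0.1389] norm 0.1389
shift after-rot [-0.0025  0.0003  0.1389]
```

View pics/w1.png

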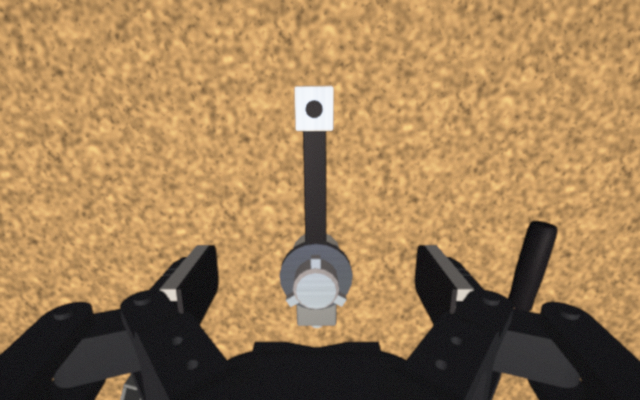

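The wrist view shows the bar upright and centred between the fingers at u≈315, with the hub at (316,285). I'll go straight down and grip.

Request:
{"op": "arm_command", "data": {
  "rows": [
    {"xyz": [-0.001,0,0.03],"delta_rot": [0,0,0],"gripper": 0.085},
    {"xyz": [-0.001,0,0.03],"delta_rot": [0,0,0],"gripper": 0.085},
    {"xyz": [-0.0005,0,0.03],"delta_rot": [0,0,0],"gripper": 0.085},
    {"xyz": [0,0,0.025],"delta_rot": [0,0,0],"gripper": 0.085},
    {"xyz": [0,0,0.015],"delta_rot": [0,0,0],"gripper": 0.085},
    {"xyz": [0,0,0.009],"delta_rot": [0,0,0],"gripper": 0.085},
    {"xyz": [0,0,0],"delta_rot": [0,0,0],"gripper": 0.05},
    {"xyz": [0,0,0],"delta_rot": [0,0,0],"gripper": 0.03}
  ],
  "force": 60
}}

```text
time: 3.7
tool_pos: [0.4311, -0.2551, 0.0119]
tcp_rot: [1.804, 2.571, 0.0]
wrist_force: [-0.1, -0.1, 0.4]
width: 0.689
```

```bash
python3 go.py .4305 -.2546 .011 110.5
```

```text
t 3.7 p [ 0.4311 -0.2551  0.0119] xang 109.9 tilt z [ 8.e-04 -5.e-04 -1.e+00] q [-0.584  0.133  2.138 -0.     0.87  -2.502] F [-0.09 -0.08  0.35] T [ 0.011 -0.027 -0.024] w 58.8
drot tool [ 0.0005  0.0007 -0.0105] -0.6
shift now-frame [ 0.0007 -0.0004  0.0009] norm 0.0012
shift after-rot [ 0.0007 -0.0004  0.0009]
```

Request:
{"op": "arm_command", "data": {
  "rows": [
    {"xyz": [0,0,0.001],"delta_rot": [0,0,0],"gripper": 0.026},
    {"xyz": [0,0,0],"delta_rot": [0,0,0],"gripper": 0.015},
    {"xyz": [0,0,0],"delta_rot": [0,0,0],"gripper": 0.01},
    {"xyz": [0,0,0],"delta_rot": [0,0,0],"gripper": 0.01},
    {"xyz": [0,0,0],"delta_rot": [0,0,0],"gripper": 0.01},
    {"xyz": [0,0,0],"delta_rot": [0,0,0],"gripper": 0.01},
    {"xyz": [0,0,0],"delta_rot": [0,0,0],"gripper": 0.01},
    {"xyz": [0,0,0],"delta_rot": [0,0,0],"gripper": 0.01}
  ],
  "force": 60
}}

```text
time: 4.5
tool_pos: [0.4306, -0.2548, 0.0103]
tcp_rot: [-1.803, -2.573, -0.0]
wrist_force: [1.5, 0.2, -0.0]
width: 0.119
```

```bash
python3 go.py
```

```text
t 4.5 p [ 0.4306 -0.2548  0.0103] xang 109.95 tilt z [-1.e-04  1.e-04 -1.e+00] q [-0.584  0.135  2.139  0.     0.868 -2.503] F [ 1.47  0.23 -0.03] T [ 0.029 -0.033  0.011] w 10.1
```

```bash
python3 - <<'E'
from workcell import read_camera
import cv2,numpy as np
from hub import fit
for n in("wrist","scene","top"):
    c=read_camera(n); cv2.imwrite(f"pics/{n}2.png",c["pixels"][:,:,::-1])
    if n!="wrist": print(fit(c,[.5148,-.2231,.052,np.radians(200.5)]))
E
```

```text
(array([ 0.51401879, -0.22345465,  0.05091039,  3.50019961]), 501, np.float64(0.0012343965310210564))
(array([ 0.51473288, -0.22324103,  0.05199182,  3.49571393]), 973, np.float64(0.0012012283997033524))
```

View pics/wrist2.png

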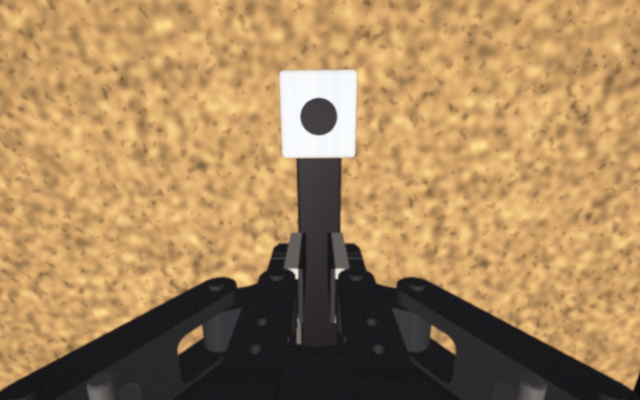

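View pics/scene2.png

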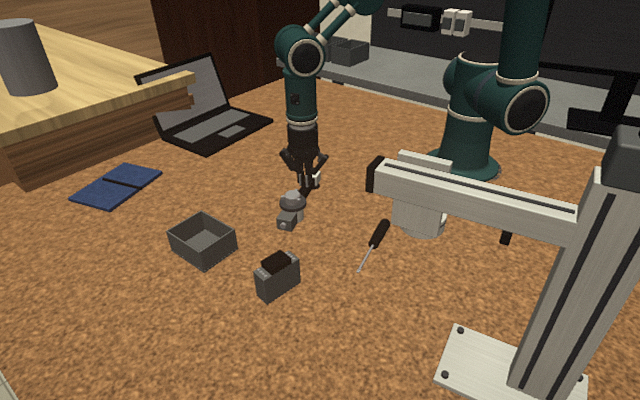

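Request:
{"op": "arm_command", "data": {
  "rows": [
    {"xyz": [0,0,0],"delta_rot": [0,0,0],"gripper": 0.0},
    {"xyz": [0,0,0],"delta_rot": [0,0,0],"gripper": 0.0},
    {"xyz": [0,0,0],"delta_rot": [0,0,0],"gripper": 0.0}
  ],
  "force": 60
}}

```text
time: 4.95
tool_pos: [0.4306, -0.2548, 0.0103]
tcp_rot: [-1.803, -2.573, 0.0]
wrist_force: [-0.4, -0.6, 0.4]
width: -0.0
```

```bash
python3 go.py; python3 - <<'E'
import cv2
i=cv2.imread("pics/wrist2.png")[190:400,220:420]
cv2.imwrite("pics/w2c.png",cv2.resize(i,None,fx=2.8,fy=2.8,interpolation=cv2.INTER_CUBIC))
E
```

```text
t 4.95 p [ 0.4306 -0.2548  0.0103] xang 109.95 tilt z [-1.e-04  0.e+00 -1.e+00] q [-0.584  0.135  2.139 -0.     0.868 -2.503] F [-0.36 -0.59  0.43] T [ 0.014 -0.034  0.003] w -0.0
```

View pics/w2c.png

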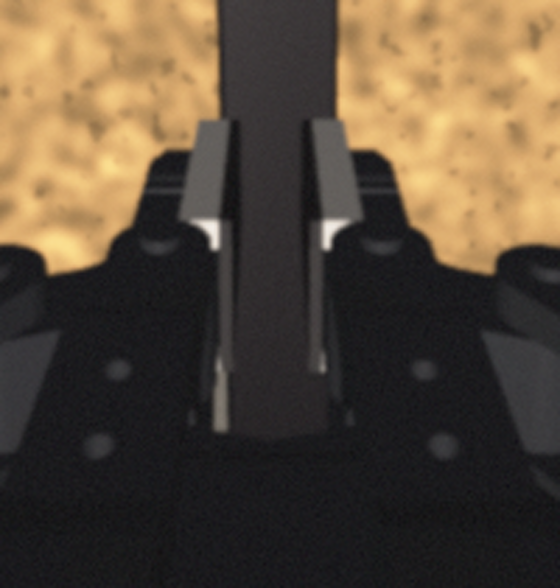

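```bash
python3 - <<'E'
from workcell import read_camera
import cv2,numpy as np
from h import *
c=read_camera("wrist"); i=c["pixels"][190:400,220:420][:,:,::-1]
cv2.imwrite("pics/w3c.png",cv2.resize(i,None,fx=2.8,fy=2.8,interpolation=cv2.INTER_CUBIC))
W=cloud(c); 
for u,v in((319,180),(319,230),(319,260),(319,300),(290,250),(345,250),(292,240),(340,240),(299,300),(318,330)): print((u,v),W[v,u].round(4))
c=read_camera("scene"); i=c["pixels"][120:260,230:380][:,:,::-1]
cv2.imwrite("pics/s3c.png",cv2.resize(i,None,fx=4,fy=4,interpolation=cv2.INTER_CUBIC))
E
```

```text
(319, 180) [ 0.3981 -0.2662  0.0428]
(319, 230) [ 0.4205 -0.2581  0.043 ]
(319, 260) [ 0.4197 -0.2586  0.0752]
(319, 300) [ 0.4313 -0.2545  0.0822]
(290, 250) [ 0.4273 -0.2687  0.0587]
(345, 250) [ 0.4195 -0.2468  0.0583]
(292, 240) [ 4.481e-01 -2.650e-01  4.000e-04]
(340, 240) [ 0.4219 -0.247   0.0428]
(299, 300) [ 0.4206 -0.2647  0.1028]
(318, 330) [ 0.4715 -0.2399  0.0434]
```

View pics/w3c.png

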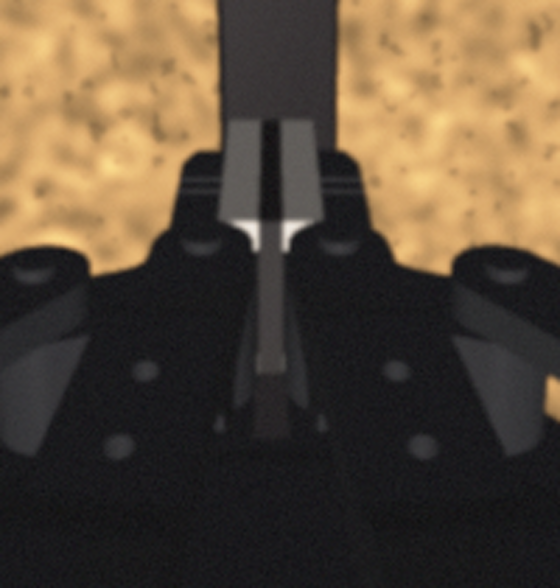

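View pics/s3c.png

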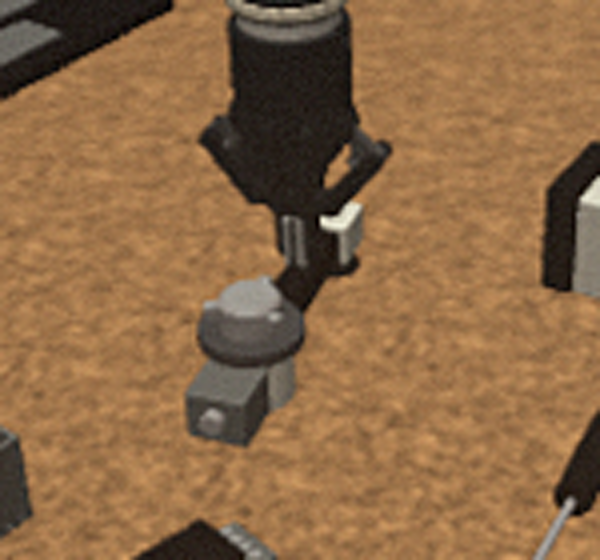

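```bash
python3 - <<'E'
from workcell import read_camera,bot
import numpy as np
from h import *
print(bot.grip_point_offset,[a for a in dir(bot) if a[0]!="_"])
s=bot.read_state();print(s["tool_pos"])
for n in("scene","top","wrist"):
    c=read_camera(n)
    W=cloud(c)
    m=(np.hypot(W[...,0]-.4306,W[...,1]+.2548)<.03)&(W[...,2]>.03)
    print(n,m.sum(),"z hist",np.histogram(W[m][:,2],bins=np.arange(.03,.2,.01))[0])
    P=W[(W[...,2]>.05)&(W[...,2]<.08)&(np.hypot(W[...,0]-.4306,W[...,1]+.2548)<.04)]
    if len(P):print(P.mean(0),P.min(0),P.max(0))
    print("cam pos",-c["camera_from_world"][:3,:3].T@c["camera_from_world"][:3,3])
    if n=="scene":
        for v in range(165,200,2): print(v,[tuple(W[v,u].round(3)) for u in (301,303,305)])
E
```

```text
0.0187 ['MotionError', 'finish_job', 'grip_point_offset', 'read_state']
[ 0.43059412 -0.25482954  0.01028559]
scene 842 z hist [36 48 33 35 38 37 82 48 43 62 66 81 69 11  0  0]
[ 0.43851324 -0.25060432  0.06561591] [ 0.42278704 -0.2672202   0.05029861] [ 0.4468688  -0.23941565  0.07977649]
cam pos [1.11109576 0.37075093 0.63947901]
165 [(np.float64(0.437), np.float64(-0.26), np.float64(0.103)), (np.float64(0.447), np.float64(-0.244), np.float64(0.114)), (np.float64(0.444), np.float64(-0.239), np.float64(0.114))]
167 [(np.float64(0.441), np.float64(-0.256), np.float64(0.101)), (np.float64(0.443), np.float64(-0.248), np.float64(0.104)), (np.float64(0.443), np.float64(-0.241), np.float64(0.107))]
169 [(np.float64(0.445), np.float64(-0.253), np.float64(0.097)), (np.float64(0.44), np.float64(-0.25), np.float64(0.097)), (np.float64(0.44), np.float64(-0.244), np.float64(0.099))]
171 [(np.float64(0.445), np.float64(-0.253), np.float64(0.091)), (np.float64(0.443), np.float64(-0.248), np.float64(0.093)), (np.float64(0.441), np.float64(-0.243), np.float64(0.094))]
173 [(np.float64(0.441), np.fl
[... 2218 characters left out ...]
6), np.float64(0.05)), (np.float64(0.487), np.float64(-0.212), np.float64(0.051)), (np.float64(0.453), np.float64(-0.236), np.float64(0.022))]
199 [(np.float64(0.497), np.float64(-0.209), np.float64(0.051)), (np.float64(0.493), np.float64(-0.207), np.float64(0.05)), (np.float64(0.491), np.float64(-0.201), np.float64(0.052))]
top 2753 z hist [19 53  0  0  0  0  3  4  0  0  0  0  0  0  0  0]
cam pos [ 0.4079171  -0.0831353   0.82898651]
wrist 28808 z hist [   0 1943  518  712  632 1353 3486 3418 2776 5488 6334 2148    0    0
    0    0]
[ 0.42153896 -0.25897612  0.06562848] [ 0.41733836 -0.27098848  0.05005041] [ 0.42880067 -0.24523221  0.07996759]
cam pos [ 0.36669192 -0.27909792  0.1874245 ]
```

Request:
{"op": "arm_command", "data": {
  "rows": [
    {"xyz": [0,0,0],"delta_rot": [0,0,0],"gripper": 0.03},
    {"xyz": [0,0,-0.02],"delta_rot": [0,0,0],"gripper": 0.03},
    {"xyz": [0,0,-0.04],"delta_rot": [0,0,0],"gripper": 0.02},
    {"xyz": [0,0,0],"delta_rot": [0,0,0],"gripper": 0.02},
    {"xyz": [0,0,0],"delta_rot": [0,0,0],"gripper": 0.02}
  ]
}}

```text
time: 5.7
tool_pos: [0.4317, -0.2555, 0.0716]
tcp_rot: [1.801, 2.57, 0.0]
wrist_force: [0.5, -0.3, 0.0]
width: 0.23
```

```bash
python3 go.py; python3 - <<'E'
from workcell import read_camera,bot
import numpy as np,cv2
from h import *
c=read_camera("scene"); i=c["pixels"][100:240,230:380][:,:,::-1]
cv2.imwrite("pics/s4c.png",cv2.resize(i,None,fx=4,fy=4,interpolation=cv2.INTER_CUBIC))
W=cloud(c)
m=(np.hypot(W[...,0]-.4306,W[...,1]+.2548)<.04)&(W[...,2]>.03)
print(np.histogram(W[m][:,2],bins=np.arange(.03,.2,.01))[0])
for v in range(150,196,3): print(v,[W[v,u].round(3).tolist() for u in (298,302,306)])
E
```

```text
t 5.7 p [ 0.4317 -0.2555  0.0716] xang 109.95 tilt z [ 0.0026 -0.0017 -1.    ] q [-0.584  0.051  2.097 -0.     0.991 -2.503] F [ 0.5  -0.34  0.03] T [ 0.027 -0.007  0.002] w 19.7
[ 65  81   0   0   0   0   0  13  51  47  58  48 101  68  59  69]
150 [[0.436, -0.268, 0.144], [0.231, -0.445, -0.001], [0.439, -0.238, 0.155]]
153 [[0.44, -0.265, 0.138], [0.247, -0.431, -0.001], [0.439, -0.239, 0.146]]
156 [[0.443, -0.263, 0.131], [0.258, -0.421, -0.003], [0.437, -0.241, 0.136]]
159 [[0.443, -0.264, 0.122], [0.273, -0.407, -0.003], [0.439, -0.24, 0.129]]
162 [[0.445, -0.262, 0.115], [0.289, -0.393, -0.002], [0.437, -0.242, 0.119]]
165 [[0.444, -0.263, 0.105], [0.303, -0.381, -0.002], [0.44, -0.24, 0.112]]
168 [[0.324, -0.378, -0.001], [0.318, -0.367, -0.0], [0.308, -0.36, -0.003]]
171 [[0.337, -0.366, -0.002], [0.329, -0.357, -0.002], [0.325, -0.345, 0.001]]
174 [[0.35, -0.355, -0.001], [0.342, -0.346, -0.002], [0.391, -0.286, 0.044]]
177 [[0.364, -0.343, -0.001], [0.358, -0.332, 0.001], [0.396, -0.282, 0.038]]
180 [[0.379, -0.329, 0.002], [0.367, -0.324, -0.003], [0.41, -0.269, 0.041]]
183 [[0.388, -0.321, -0.001], [0.38, -0.312, -0.001], [0.421, -0.259, 0.04]]
186 [[0.399, -0.311, -0.002], [0.44, -0.257, 0.041], [0.433, -0.249, 0.041]]
189 [[0.411, -0.3, -0.001], [0.449, -0.249, 0.04], [0.446, -0.238, 0.043]]
192 [[0.501, -0.214, 0.073], [0.46, -0.24, 0.04], [0.445, -0.239, 0.032]]
195 [[0.512, -0.204, 0.073], [0.473, -0.228, 0.042], [0.447, -0.238, 0.024]]
```

View pics/s4c.png

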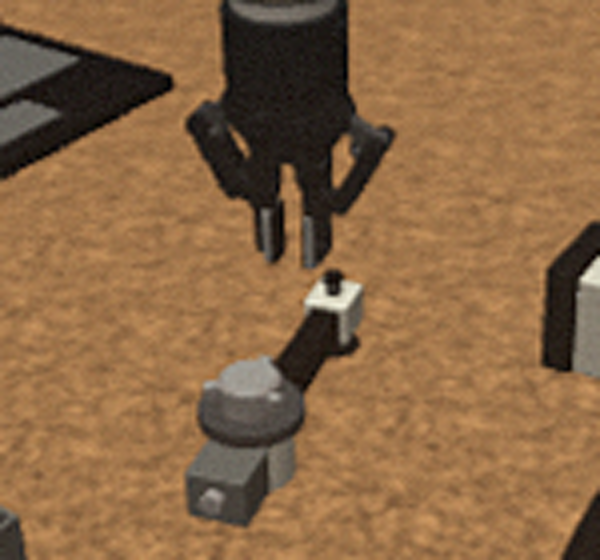

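The scene view shows the fingertips at z≈0.103 m (pixel ~(298,166)), but the reported TCP z is 0.072. The real tips are about 31 mm above the reported TCP, so the fingers shut above the bar, and the tool did not move. I'll correct the heights by that offset: reported TCP z about -0.020 for the grip.

Request:
{"op": "arm_command", "data": {
  "rows": [
    {"xyz": [0,0,0],"delta_rot": [0,0,0],"gripper": 0.06},
    {"xyz": [0,0,0],"delta_rot": [0,0,0],"gripper": 0.06},
    {"xyz": [0,0,0],"delta_rot": [0,0,0],"gripper": 0.06},
    {"xyz": [0,0,0.025],"delta_rot": [0,0,0],"gripper": 0.06},
    {"xyz": [0,0,0.025],"delta_rot": [0,0,0],"gripper": 0.06},
    {"xyz": [0,0,0.02],"delta_rot": [0,0,0],"gripper": 0.06},
    {"xyz": [0,0,0.01],"delta_rot": [0,0,0],"gripper": 0.06},
    {"xyz": [0,0,0.005],"delta_rot": [0,0,0],"gripper": 0.06},
    {"xyz": [0,0,0],"delta_rot": [0,0,0],"gripper": 0.06}
  ]
}}

```text
time: 6.65
tool_pos: [0.4303, -0.2546, -0.0151]
tcp_rot: [-1.802, -2.572, 0.0]
wrist_force: [0.2, 0.3, 0.3]
width: 0.697
```

```bash
python3 go.py .4305 -.2546 -.0195 110; python3 - <<'E'
from workcell import read_camera,bot
import numpy as np,cv2
from h import *
c=read_camera("scene"); i=c["pixels"][100:240,230:380][:,:,::-1]
cv2.imwrite("pics/s5c.png",cv2.resize(i,None,fx=4,fy=4,interpolation=cv2.INTER_CUBIC))
E
```

```text
t 6.65 p [ 0.4303 -0.2546 -0.0151] xang 109.95 tilt z [-9.e-04  6.e-04 -1.e+00] q [-0.584  0.174  2.152 -0.     0.816 -2.503] F [0.24 0.34 0.31] T [-0.009  0.02   0.081] w 59.6
drot tool [-0.0006 -0.0009 -0.0008] -0.05
shift now-frame [-0.      0.0002  0.0044] norm 0.0044
shift after-rot [-0.      0.0002  0.0044]
```

View pics/s5c.png

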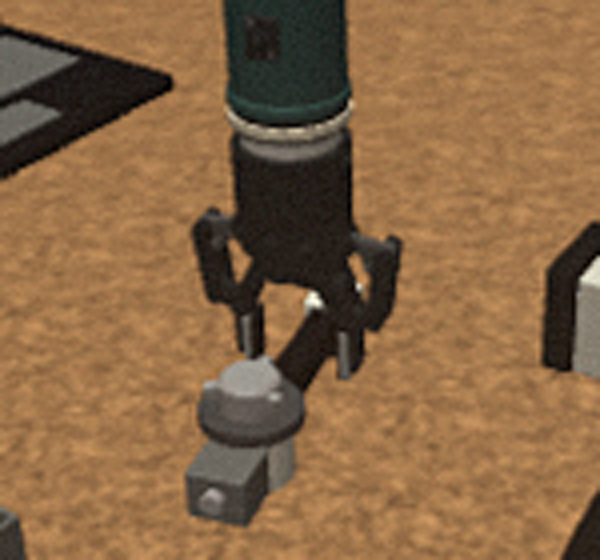

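The fingers now straddle the bar, with tips at about (292,187) and (316,193). I'll close them.

Request:
{"op": "arm_command", "data": {
  "rows": [
    {"xyz": [0,0,0.004],"delta_rot": [0,0,0],"gripper": 0.04},
    {"xyz": [0,0,0],"delta_rot": [0,0,0],"gripper": 0.028},
    {"xyz": [0,0,0],"delta_rot": [0,0,0],"gripper": 0.02},
    {"xyz": [0,0,0],"delta_rot": [0,0,0],"gripper": 0.01},
    {"xyz": [0,0,0],"delta_rot": [0,0,0],"gripper": 0.0},
    {"xyz": [0,0,0],"delta_rot": [0,0,0],"gripper": 0.0},
    {"xyz": [0,0,0],"delta_rot": [0,0,0],"gripper": 0.0},
    {"xyz": [0,0,0],"delta_rot": [0,0,0],"gripper": 0.0}
  ],
  "force": 60
}}

```text
time: 7.5
tool_pos: [0.4307, -0.2549, -0.0184]
tcp_rot: [1.803, 2.572, 0.0]
wrist_force: [-2.0, 1.5, 6.0]
width: 0.223
```

```bash
python3 go.py; python3 - <<'E'
from workcell import read_camera,bot
import numpy as np,cv2
from hub import *
for n in("scene","top"):
    v,k,r=fit(read_camera(n),[.5148,-.2231,.052,np.radians(200.5)]);print(n,v[:3].round(4),np.degrees(v[3])%360,k,r)
E
```

```text
t 7.5 p [ 0.4307 -0.2549 -0.0184] xang 109.95 tilt z [ 2.e-04 -1.e-04 -1.e+00] q [-0.584  0.18   2.154  0.     0.808 -2.503] F [-2.04  1.52  6.03] T [0.33  0.073 0.09 ] w 19.0
scene [ 0.5146 -0.2246  0.0511] 199.93572123639575 513 0.0016841791532318387
top [ 0.5148 -0.2241  0.0521] 200.72146229447955 899 0.0012153109589111773
```

Request:
{"op": "arm_command", "data": {
  "rows": [
    {"xyz": [0,0,-0.005],"delta_rot": [0,0,0],"gripper": 0.0},
    {"xyz": [0,0,-0.015],"delta_rot": [0,0,0],"gripper": 0.0},
    {"xyz": [0,0,-0.025],"delta_rot": [0,0,0],"gripper": 0.0},
    {"xyz": [0,0,-0.03],"delta_rot": [0,0,0],"gripper": 0.0},
    {"xyz": [0,0,-0.02],"delta_rot": [0,0,0],"gripper": 0.0},
    {"xyz": [0,0,-0.005],"delta_rot": [0,0,0],"gripper": 0.0},
    {"xyz": [0,0,0],"delta_rot": [0,0,0],"gripper": 0.0}
  ],
  "force": 60
}}

```text
time: 8.3
tool_pos: [0.4307, -0.255, 0.0815]
tcp_rot: [1.802, 2.572, -0.0]
wrist_force: [-0.1, 0.1, -1.9]
width: 0.221
```

```bash
python3 go.py; cat > meas.py <<'E'
# full pose fit of held tool: prior from tcp; also tilt
from workcell import read_camera,bot
import numpy as np,cv2,sys
from hub import *
from scipy.spatial.transform import Rotation as R
def fit6(cs,x0):
    # x,y,z,yaw,tiltx,tilty (tilts in hub frame), robust joint fit of several clouds
    Ws=[]
    for c in cs:
        W=cloud(c).reshape(-1,3);Ws.append(W[~np.isnan(W[:,0])])
    W=np.vstack(Ws);x0=np.array([*x0,0,0],float) if len(x0)==4 else np.array(x0,float)
    def loc(v,P): return (R.from_rotvec([0,0,v[3]])*R.from_rotvec([v[4],v[5],0])).inv().apply(P-v[:3])
    for it in range(4):
        L=loc(x0,W)
        m=((np.hypot(L[:,0],L[:,1])<.042)&(L[:,2]>-.03)&(L[:,2]<.03)&(L[:,0]>-.02))|((L[:,0]>.03)&(L[:,0]<.065)&(abs(L[:,1])<.016)&(L[:,2]>-.036)&(L[:,2]<-.003))
        P=W[m];P=P[abs(sdf(loc(x0,P)))<.006]
        s=least_squares(lambda v:sdf(loc(v,P)),x0,loss="soft_l1",f_scale=.001,x_scale=[.01,.01,.01,.1,.1,.1]);x0=s.x
    return x0,len(P),np.sqrt(np.mean(s.fun**2))
def prior(zoff=.0704,hy=.090):
    s=bot.read_state();M=R.from_rotvec(s["tcp_rot"]).as_matrix()
    h=s["tool_pos"]+M@[0,hy,0];h[2]=s["tool_pos"][2]+zoff
    yaw=np.arctan2(-M[1,1],-M[0,1]);return np.array([*h,yaw]),s,M
if __name__=="__main__":
    p,s,M=prior();print("prior",p[:3].round(4),np.degrees(p[3]).round(2)%360)
    cs={n:read_camera(n) for n in("scene","top")}
    for k,c in [("scene",[cs["scene"]]),("top",[cs["top"]]),("both",list(cs.values()))]:
        v,n,r=fit6(c,p);t=M.T@(v[:3]-s["tool_pos"])
        print(k,v[:3].round(4),"yaw",np.degrees(v[3]).round(2)%360,"tilt(deg) roll/pitch",np.degrees(v[4:]).round(2),n,r.round(4),"hub in tool",t.round(4))
    for n,c in cs.items(): cv2.imwrite(f"pics/{n}_{s['time']:.2f}.png",c["pixels"][:,:,::-1])
E
python3 meas.py
```

```text
t 8.3 p [ 0.4307 -0.255   0.0815] xang 109.95 tilt z [ 7.e-04 -7.e-04 -1.e+00] q [-0.584  0.038  2.089 -0.     1.013 -2.503] F [-0.08  0.1  -1.87] T [-0.066  0.243 -0.011] w 18.9
prior [ 0.5153 -0.2243  0.1519] 199.95
scene [ 0.5144 -0.2247  0.1498] yaw 200.95 tilt(deg) roll/pitch [-0.2  -0.63] 413 0.0009 hub in tool [-0.0001  0.0891 -0.0683]
top [ 0.5141 -0.2237  0.1497] yaw 200.69 tilt(deg) roll/pitch [-0.36 -0.35] 1184 0.001 hub in tool [ 0.001   0.089  -0.0682]
both [ 0.514  -0.2241  0.1497] yaw 200.37 tilt(deg) roll/pitch [-0.27 -0.4 ] 1596 0.001 hub in tool [ 0.0005  0.0889 -0.0682]
```

Request:
{"op": "arm_command", "data": {
  "rows": [
    {"xyz": [0.02,0.011,0],"delta_rot": [0,0,0],"gripper": 0.0},
    {"xyz": [0.03,0.017,0],"delta_rot": [0,0,0],"gripper": 0.0},
    {"xyz": [0.035,0.02,0],"delta_rot": [0,0,0],"gripper": 0.0},
    {"xyz": [0.035,0.02,0],"delta_rot": [0,0,0],"gripper": 0.0},
    {"xyz": [0.035,0.02,0],"delta_rot": [0,0,0],"gripper": 0.0},
    {"xyz": [0.035,0.02,0],"delta_rot": [0,0,0],"gripper": 0.0},
    {"xyz": [0.035,0.02,0],"delta_rot": [0,0,0],"gripper": 0.0},
    {"xyz": [0.035,0.02,0],"delta_rot": [0,0,0],"gripper": 0.0},
    {"xyz": [0.035,0.02,0],"delta_rot": [0,0,0],"gripper": 0.0},
    {"xyz": [0.028,0.016,0],"delta_rot": [0,0,0],"gripper": 0.0},
    {"xyz": [0.017,0.009,0],"delta_rot": [0,0,0.07],"gripper": 0.0},
    {"xyz": [0,0,0],"delta_rot": [0,0,0.07],"gripper": 0.0}
  ]
}}

```text
time: 9.6
tool_pos: [0.4947, 0.133, 0.0792]
tcp_rot: [-1.977, -2.438, 0.003]
wrist_force: [-0.3, -0.5, -3.7]
width: 0.221
```

Request:
{"op": "arm_command", "data": {
  "rows": [
    {"xyz": [0,0,0],"delta_rot": [0,0,0],"gripper": 0.0},
    {"xyz": [0,0,0],"delta_rot": [0,0,0],"gripper": 0.0}
  ]
}}

```text
time: 9.8
tool_pos: [0.4946, 0.1303, 0.0796]
tcp_rot: [-1.975, -2.44, 0.004]
wrist_force: [0.2, -0.2, -3.1]
width: 0.222
```

```bash
python3 go.py .4956 .1298 .0815 102; python3 meas.py; python3 - <<'E'
from workcell import read_camera
import numpy as np
from m import circ
E
ls pics
```

```text
t 9.8 p [0.4946 0.1303 0.0796] xang 102.02 tilt z [-3.2e-03 -7.0e-04 -1.0e+00] q [ 0.209  0.064  2.066 -0.     1.015 -1.572] F [ 0.23 -0.16 -3.1 ] T [-0.086  0.224 -0.018] w 19.0
drot tool [-0.0032  0.      0.0004] 0.02
shift now-frame [-0.0007  0.0009 -0.0019] norm 0.0022
shift after-rot [-0.0007  0.0009 -0.0019]
prior [0.5826 0.1491 0.15  ] 192.02
scene [0.582  0.1493 0.148 ] yaw 193.24 tilt(deg) roll/pitch [-0.06 -0.54] 628 0.0008 hub in tool [ 0.0004  0.0892 -0.0687]
top [0.5829 0.1498 0.1485] yaw 192.9 tilt(deg) roll/pitch [ 1.11 -0.29] 346 0.001 hub in tool [ 0.0006  0.0902 -0.0692]
both [0.5821 0.1495 0.1482] yaw 193.0 tilt(deg) roll/pitch [ 0.45 -0.8 ] 981 0.0009 hub in tool [ 0.0005  0.0893 -0.0689]
top
 spigot 323 [ 0.5138 -0.2222  0.0735] mid [ 0.5124 -0.2187  0.0739] [0.05  0.047 0.008]
 collar 449 0.052 bbox mid [ 0.5141 -0.2223  0.0515] [0.067 0.065 0.011]
 bar 426 [ 0.4389 -0.2505] -159.54 z 0.0418
 zhist [(np.float64(0.2), 31), (np.float64(0.205), 45), (np.float64(0.21), 48), (np.float64(0.215), 31), (np.float64(0.22), 68), (np.float64(0.225), 232), (np.float64(0.23),
[... 2610 characters left out ...]
175798650342496))
 flange 127 [0.566 0.12  0.223] [0.641 0.194 0.229]
X [(0.645, 176), (0.647, 451), (0.649, 198)]
Y [(0.04, 23), (0.042, 22), (0.046, 24), (0.05, 21), (0.052, 22), (0.054, 22), (0.058, 24), (0.06, 22), (0.064, 21), (0.066, 22), (0.068, 21), (0.07, 23), (0.072, 23), (0.074, 21), (0.076, 24), (0.08, 25), (0.082, 22), (0.084, 23), (0.086, 21), (0.088, 24), (0.092, 23), (0.094, 22), (0.096, 21), (0.098, 23), (0.1, 25), (0.102, 25), (0.104, 23), (0.106, 24), (0.108, 24), (0.11, 27), (0.112, 44)]
s3c.png
s4c.png
s5c.png
scene0.png
scene2.png
scene_8.30.png
scene_9.80.png
t_crop.png
t_crop2.png
top0.png
top2.png
top_8.30.png
top_9.80.png
w1.png
w2c.png
w3c.png
wrist0.png
wrist2.png
```

```bash
python3 - <<'E'
import numpy as np
from meas import fit6
s=dict(np.load("scene0.npz"));t=dict(np.load("top0.npz"))
for c in([s],[t],[s,t]):
    v,n,r=fit6(c,[.5148,-.2231,.052,np.radians(200.5)]);print(v[:3].round(4),np.degrees(v[3:]).round(2),n,r.round(4))
E
```

```text
[ 0.5146 -0.2234  0.0508] [ 2.0043e+02 -1.4000e-01 -5.0000e-02] 393 0.0011
[ 0.5149 -0.2231  0.0519] [ 2.0043e+02 -3.0000e-01 -1.0000e-02] 907 0.0012
[ 0.5146 -0.2233  0.0516] [ 2.0038e+02 -1.6000e-01 -2.6000e-01] 1300 0.0012
```

View pics/scene_9.80.png

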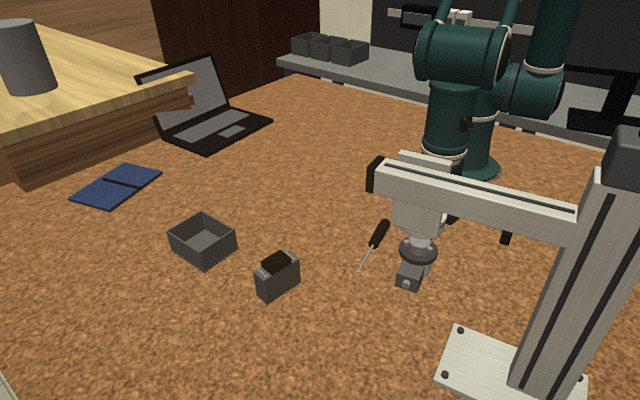

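Scene view: the tool hangs under the socket, with the collar at about (418,250). The fit shows it 1.2 mm off in y and sagging about 0.5°. I'll correct both and raise it.

Request:
{"op": "arm_command", "data": {
  "rows": [
    {"xyz": [-0.0012,0.0005,0],"delta_rot": [-0.008,0,0],"gripper": 0.0},
    {"xyz": [0,0,-0.01],"delta_rot": [0,0,0],"gripper": 0.0},
    {"xyz": [0,0,-0.01],"delta_rot": [0,0,0],"gripper": 0.0},
    {"xyz": [0,0,-0.005],"delta_rot": [0,0,0],"gripper": 0.0},
    {"xyz": [0,0,0],"delta_rot": [0,0,0],"gripper": 0.0},
    {"xyz": [0,0,0],"delta_rot": [0,0,0],"gripper": 0.0}
  ]
}}

```text
time: 10.5
tool_pos: [0.4969, 0.1296, 0.1069]
tcp_rot: [1.975, 2.436, 0.011]
wrist_force: [0.2, 0.9, -3.1]
width: 0.226
```

```bash
python3 go.py; python3 meas.py
```

```text
t 10.5 p [0.4969 0.1296 0.1069] xang 101.93 tilt z [ 0.0089  0.0019 -1.    ] q [ 0.207  0.028  2.047  0.     1.057 -1.572] F [ 0.2   0.87 -3.1 ] T [-0.091  0.261  0.02 ] w 19.3
prior [0.5849 0.1482 0.1773] 191.93
scene [0.5834 0.1483 0.1765] yaw 192.41 tilt(deg) roll/pitch [ 0.08 -0.17] 281 0.0006 hub in tool [ 0.0004  0.0892 -0.0689]
top [0.5839 0.149  0.1752] yaw 192.48 tilt(deg) roll/pitch [ 1.87 -1.3 ] 216 0.0007 hub in tool [ 0.0011  0.0897 -0.0675]
both [0.5836 0.1485 0.1764] yaw 192.59 tilt(deg) roll/pitch [0.13 0.17] 506 0.0007 hub in tool [ 0.0005  0.0894 -0.0687]
```

Request:
{"op": "arm_command", "data": {
  "rows": [
    {"xyz": [0,-0.001,-0.001],"delta_rot": [0,0,0],"gripper": 0.0},
    {"xyz": [0,0,-0.001],"delta_rot": [0,0,0],"gripper": 0.0},
    {"xyz": [0,0,-0.001],"delta_rot": [0,0,0],"gripper": 0.0},
    {"xyz": [0,0,-0.001],"delta_rot": [0,0,0],"gripper": 0.0},
    {"xyz": [0,0,0],"delta_rot": [0,0,0],"gripper": 0.0}
  ]
}}

```text
time: 11.1
tool_pos: [0.4957, 0.1293, 0.1105]
tcp_rot: [1.975, 2.436, 0.01]
wrist_force: [-0.7, -0.6, -2.6]
width: 0.226
```

```bash
python3 go.py
```

```text
t 11.1 p [0.4957 0.1293 0.1105] xang 101.93 tilt z [ 0.0082  0.0017 -1.    ] q [ 0.207  0.023  2.046 -0.     1.065 -1.572] F [-0.7  -0.56 -2.6 ] T [-0.043  0.24  -0.012] w 19.3
```

Request:
{"op": "arm_command", "data": {
  "rows": [
    {"xyz": [0,0,-0.001],"delta_rot": [0,0,0],"gripper": 0.0},
    {"xyz": [0,0,0],"delta_rot": [0,0,0],"gripper": 0.0}
  ]
}}

```text
time: 11.3
tool_pos: [0.4955, 0.1293, 0.1113]
tcp_rot: [1.975, 2.436, 0.01]
wrist_force: [-1.1, -0.5, -3.6]
width: 0.223
```

```bash
python3 go.py
```

```text
t 11.3 p [0.4955 0.1293 0.1113] xang 101.93 tilt z [ 0.0078  0.0016 -1.    ] q [ 0.207  0.022  2.045 -0.     1.067 -1.572] F [-1.13 -0.53 -3.59] T [-0.082  0.244 -0.014] w 19.0
```

Request:
{"op": "arm_command", "data": {
  "rows": [
    {"xyz": [0,0,-0.001],"delta_rot": [0,0,0],"gripper": 0.0},
    {"xyz": [0,0,0],"delta_rot": [0,0,0],"gripper": 0.0}
  ]
}}

```text
time: 11.5
tool_pos: [0.4952, 0.1293, 0.1118]
tcp_rot: [1.976, 2.437, 0.009]
wrist_force: [1.5, 1.0, -5.9]
width: 0.219
```

```bash
python3 go.py
```

```text
t 11.5 p [0.4952 0.1293 0.1118] xang 101.93 tilt z [ 0.0072  0.0015 -1.    ] q [ 0.207  0.021  2.045  0.     1.068 -1.572] F [ 1.5   0.98 -5.95] T [-0.028  0.313  0.019] w 18.7
```

Request:
{"op": "arm_command", "data": {
  "rows": [
    {"xyz": [0,0,-0.001],"delta_rot": [0,0,0],"gripper": 0.0},
    {"xyz": [0,0,0],"delta_rot": [0,0,0],"gripper": 0.0}
  ]
}}

```text
time: 11.7
tool_pos: [0.4947, 0.1293, 0.1125]
tcp_rot: [1.976, 2.437, 0.008]
wrist_force: [-0.4, 1.2, -8.2]
width: 0.223
```

```bash
python3 go.py
```

```text
t 11.7 p [0.4947 0.1293 0.1125] xang 101.93 tilt z [ 0.006   0.0016 -1.    ] q [ 0.207  0.02   2.044  0.     1.071 -1.572] F [-0.4   1.21 -8.2 ] T [0.056 0.499 0.088] w 19.0
```

Contact with the rim: Fz went from -3.1 to -8.2 at hub z≈0.181, which matches lugs bearing 18.5 mm below the rim. Now I feel for the slots by sweeping clockwise about the hub axis with this light push.

Request:
{"op": "arm_command", "data": {
  "rows": [
    {"xyz": [0.0023,3e-05,0],"delta_rot": [0,0,0.026],"gripper": 0.0},
    {"xyz": [0.0023,3e-05,0],"delta_rot": [0,0,0.026],"gripper": 0.0}
  ]
}}

```text
time: 11.9
tool_pos: [0.4939, 0.1331, 0.1125]
tcp_rot: [2.04, 2.383, 0.006]
wrist_force: [1.1, -2.9, -9.2]
width: 0.225
```

Request:
{"op": "arm_command", "data": {
  "rows": [
    {"xyz": [0.0023,3e-05,0],"delta_rot": [0,0,0.026],"gripper": 0.0},
    {"xyz": [0.0023,3e-05,0],"delta_rot": [0,0,0.026],"gripper": 0.0}
  ]
}}

```text
time: 12.1
tool_pos: [0.4934, 0.1374, 0.1125]
tcp_rot: [2.101, 2.329, 0.006]
wrist_force: [1.7, -2.8, -8.3]
width: 0.223
```

```bash
cat > hp.py <<'E'
from workcell import bot
import numpy as np
from scipy.spatial.transform import Rotation as R
s=bot.read_state();M=R.from_rotvec(s["tcp_rot"]).as_matrix()
h=s["tool_pos"]+M@[.0004,.0892,-.0688]
ax=np.degrees([M[0,2],M[1,2]])
print("t",round(s["time"],2),"hub",h.round(4),"yaw",(np.degrees(np.arctan2(M[1,0],M[0,0]))+90.5).round(2),"toolz tilt deg",ax.round(2),"F",np.round(s["wrist_force"],1),"T",np.round(s["torque"],2),"w",round(s["width"]*85.4,1))
# moment about the hub axis
p=s["tool_pos"];print("q6",s["q"][5].round(3),"p",p.round(4))
E
python3 hp.py
```

```text
t 12.1 hub [0.5817 0.147  0.1818] yaw 186.39 toolz tilt deg [ 0.36 -0.01] F [ 1.7 -2.8 -8.3] T [-0.33  0.37 -0.09] w 19.0
q6 -1.449 p [0.4934 0.1374 0.1125]
```

Request:
{"op": "arm_command", "data": {
  "rows": [
    {"xyz": [0.0023,3e-05,0],"delta_rot": [0,0,0.026],"gripper": 0.0},
    {"xyz": [0.0023,3e-05,0],"delta_rot": [0,0,0.026],"gripper": 0.0}
  ]
}}

```text
time: 12.3
tool_pos: [0.4931, 0.142, 0.1125]
tcp_rot: [2.161, 2.274, 0.007]
wrist_force: [1.2, -2.4, -8.0]
width: 0.22
```

Request:
{"op": "arm_command", "data": {
  "rows": [
    {"xyz": [0.0023,3e-05,0],"delta_rot": [0,0,0.026],"gripper": 0.0},
    {"xyz": [0.0023,3e-05,0],"delta_rot": [0,0,0.026],"gripper": 0.0}
  ]
}}

```text
time: 12.5
tool_pos: [0.4929, 0.1467, 0.1125]
tcp_rot: [2.22, 2.217, 0.007]
wrist_force: [2.1, -2.2, -8.7]
width: 0.225
```

```bash
python3 hp.py
```

```text
t 12.5 hub [0.5817 0.147  0.1818] yaw 180.43 toolz tilt deg [0.36 0.  ] F [ 2.1 -2.2 -8.7] T [-0.24  0.42 -0.11] w 19.2
q6 -1.327 p [0.4929 0.1467 0.1125]
```

Request:
{"op": "arm_command", "data": {
  "rows": [
    {"xyz": [0,0,0],"delta_rot": [0,0,0],"gripper": 0.0},
    {"xyz": [0,0,0],"delta_rot": [0,0,0],"gripper": 0.0}
  ]
}}

```text
time: 12.7
tool_pos: [0.4929, 0.1468, 0.1126]
tcp_rot: [2.218, 2.219, 0.007]
wrist_force: [0.6, -2.6, -9.0]
width: 0.224
```

```bash
python3 hp.py; python3 meas.py
```

```text
t 12.7 hub [0.5817 0.1472 0.1819] yaw 180.53 toolz tilt deg [0.35 0.03] F [ 0.6 -2.6 -9. ] T [-0.36  0.58 -0.19] w 19.2
q6 -1.329 p [0.4929 0.1468 0.1126]
prior [0.5829 0.1469 0.183 ] 180.03
scene [0.5821 0.146  0.1805] yaw 140.81 tilt(deg) roll/pitch [ 0.59 -1.19] 225 0.0007 hub in tool [-0.0008  0.0896 -0.0674]
top [0.5829 0.1469 0.1809] yaw 180.47 tilt(deg) roll/pitch [ 0.26 -0.82] 370 0.0008 hub in tool [ 0.      0.0904 -0.0678]
both [0.5826 0.1463 0.1806] yaw 179.85 tilt(deg) roll/pitch [ 0.07 -1.2 ] 611 0.0008 hub in tool [-0.0006  0.0902 -0.0675]
```

Request:
{"op": "arm_command", "data": {
  "rows": [
    {"xyz": [0.0015,0.001,0.0012],"delta_rot": [-0.014,0,0],"gripper": 0.0},
    {"xyz": [0,0,0],"delta_rot": [0,0,0],"gripper": 0.0}
  ]
}}

```text
time: 13.0
tool_pos: [0.4939, 0.1492, 0.1118]
tcp_rot: [2.211, 2.212, 0.026]
wrist_force: [-2.4, -1.4, -8.7]
width: 0.219
```

```bash
python3 hp.py; python3 meas.py
```

```text
t 13.0 hub [0.5817 0.1495 0.1825] yaw 180.52 toolz tilt deg [1.22 0.11] F [-2.4 -1.4 -8.7] T [-0.2   0.85 -0.15] w 18.7
q6 -1.322 p [0.4939 0.1492 0.1118]
prior [0.5839 0.1492 0.1822] 180.01
scene [0.5832 0.1479 0.1806] yaw 121.83000000000004 tilt(deg) roll/pitch [ 0.63 -1.1 ] 461 0.0015 hub in tool [-0.0012  0.0907 -0.0668]
top [0.5829 0.149  0.1814] yaw 180.2 tilt(deg) roll/pitch [ 0.2  -0.03] 348 0.0008 hub in tool [-0.0001  0.0904 -0.0677]
both [0.5828 0.1485 0.1809] yaw 179.56 tilt(deg) roll/pitch [ 0.42 -0.6 ] 590 0.0008 hub in tool [-0.0006  0.0903 -0.0672]
```

Request:
{"op": "arm_command", "data": {
  "rows": [
    {"xyz": [0.0024,3e-05,0],"delta_rot": [0,0,0.026],"gripper": 0.0},
    {"xyz": [0.0024,3e-05,0],"delta_rot": [0,0,0.026],"gripper": 0.0}
  ]
}}

```text
time: 13.3
tool_pos: [0.4941, 0.1543, 0.1121]
tcp_rot: [2.27, 2.154, 0.026]
wrist_force: [-0.8, -1.3, -7.7]
width: 0.223
```

Request:
{"op": "arm_command", "data": {
  "rows": [
    {"xyz": [0.0024,3e-05,0],"delta_rot": [0,0,0.026],"gripper": 0.0},
    {"xyz": [0.0024,3e-05,0],"delta_rot": [0,0,0.026],"gripper": 0.0}
  ]
}}

```text
time: 13.5
tool_pos: [0.4949, 0.1595, 0.1123]
tcp_rot: [2.325, 2.094, 0.028]
wrist_force: [-1.0, 0.2, -6.3]
width: 0.224
```

```bash
sed -i 's/\[.0004,.0892,-.0688\]/[-.0003,.0904,-.0675]/' hp.py; python3 hp.py
```

```text
t 13.5 hub [0.5833 0.1496 0.1817] yaw 174.53 toolz tilt deg [1.24 0.16] F [-1.   0.2 -6.3] T [0.04 0.81 0.07] w 19.1
q6 -1.199 p [0.4949 0.1595 0.1123]
```

Request:
{"op": "arm_command", "data": {
  "rows": [
    {"xyz": [0,0,-0.001],"delta_rot": [0,0,0],"gripper": 0.0},
    {"xyz": [0,0,0],"delta_rot": [0,0,0],"gripper": 0.0}
  ]
}}

```text
time: 13.7
tool_pos: [0.4947, 0.1593, 0.1133]
tcp_rot: [2.323, 2.096, 0.027]
wrist_force: [-2.2, 1.9, -7.4]
width: 0.225
```

```bash
python3 hp.py
```

```text
t 13.7 hub [0.5831 0.1495 0.1827] yaw 174.62 toolz tilt deg [1.21 0.14] F [-2.2  1.9 -7.4] T [0.09 0.92 0.06] w 19.2
q6 -1.2 p [0.4947 0.1593 0.1133]
```

Request:
{"op": "arm_command", "data": {
  "rows": [
    {"xyz": [0.0024,3e-05,0],"delta_rot": [0,0,0.026],"gripper": 0.0},
    {"xyz": [0,0,0],"delta_rot": [0,0,0],"gripper": 0.0}
  ]
}}

```text
time: 13.9
tool_pos: [0.4956, 0.1617, 0.1135]
tcp_rot: [2.35, 2.065, 0.029]
wrist_force: [-1.3, 1.6, -8.0]
width: 0.222
```

Request:
{"op": "arm_command", "data": {
  "rows": [
    {"xyz": [0.0024,3e-05,0],"delta_rot": [0,0,0.026],"gripper": 0.0},
    {"xyz": [0,0,0],"delta_rot": [0,0,0],"gripper": 0.0}
  ]
}}

```text
time: 14.1
tool_pos: [0.4961, 0.1639, 0.1135]
tcp_rot: [2.376, 2.035, 0.03]
wrist_force: [-0.5, 1.2, -7.4]
width: 0.224
```

```bash
python3 hp.py
```

```text
t 14.1 hub [0.5838 0.1495 0.183 ] yaw 171.64 toolz tilt deg [1.31 0.14] F [-0.5  1.2 -7.4] T [0.4  0.77 0.14] w 19.2
q6 -1.14 p [0.4961 0.1639 0.1135]
```

```bash
python3 meas.py; python3 - <<'E'
import cv2,glob
f=sorted(glob.glob("pics/scene_14*.png"))[-1]
i=cv2.imread(f)[170:300,350:500];cv2.imwrite("pics/z1.png",cv2.resize(i,None,fx=4.5,fy=4.5,interpolation=cv2.INTER_CUBIC))
E
```

```text
prior [0.585  0.15   0.1839] 171.13
scene [0.5834 0.1495 0.1813] yaw 171.3 tilt(deg) roll/pitch [-0.51 -0.88] 305 0.0007 hub in tool [-0.0004  0.09   -0.0658]
top [0.5839 0.1503 0.182 ] yaw 171.39 tilt(deg) roll/pitch [ 0.9 -0.5] 354 0.0008 hub in tool [ 0.0005  0.0903 -0.0665]
both [0.5837 0.1497 0.1816] yaw 171.12 tilt(deg) roll/pitch [ 0.07 -0.98] 671 0.0008 hub in tool [-0.0001  0.0902 -0.0661]
```

View pics/z1.png

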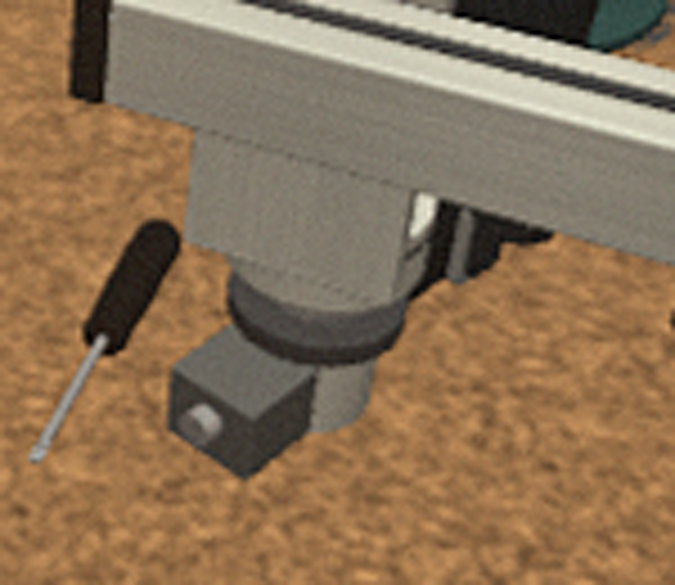

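The camera fit puts the hub about 1.5 mm off-centre with the lugs still on the rim. Since ±1 mm slot play may not forgive that, I'll lower the tool, re-centre and level it, then probe by hops with no drag.

Request:
{"op": "arm_command", "data": {
  "rows": [
    {"xyz": [-0.0015,-0.0008,0.004],"delta_rot": [0,0,0],"gripper": 0.0},
    {"xyz": [0,0,0],"delta_rot": [0,0,0],"gripper": 0.0},
    {"xyz": [0,0,0],"delta_rot": [0,0,0],"gripper": 0.0}
  ]
}}

```text
time: 14.5
tool_pos: [0.4957, 0.1619, 0.1099]
tcp_rot: [2.377, 2.032, 0.03]
wrist_force: [-1.1, 0.6, -1.8]
width: 0.22
```

```bash
python3 hp.py; cat > avg.py <<'E'
# repeat fit with fixed yaw & jointly; relative to socket seen by the same camera
from meas import *
from m0 import sock
E
cat > rel.py <<'E'
from workcell import read_camera,bot
import numpy as np,sys
from hub import *
from meas import prior,R
SOCK={"scene":np.array([.5824,.1481]),"top":np.array([.5830,.1485])}
ZB={"scene":-.0011,"top":0.}
p,s,M=prior(.067,.0903); yaw=p[3]+np.radians(.4)
out=[]
for n in("scene","top"):
    vs=[]
    for k in range(2):
        c=read_camera(n);W=cloud(c).reshape(-1,3);W=W[~np.isnan(W[:,0])]
        v=np.array([*p[:3],0,0])
        def loc(v,P): return (R.from_rotvec([0,0,yaw])*R.from_rotvec([v[3],v[4],0])).inv().apply(P-v[:3])
        for it in range(4):
            L=loc(v,W)
            # collar, hub and block body, below the rim only
            m=((np.hypot(L[:,0],L[:,1])<.040)&(L[:,2]>-.03)&(L[:,2]<(.004))&(L[:,0]>-.02))|((L[:,0]>.03)&(L[:,0]<.065)&(abs(L[:,1])<.016)&(L[:,2]>-.036)&(L[:,2]<-.003))
            P=W[m];P=P[abs(sdf(loc(v,P)))<.006]
            q=least_squares(lambda v:np.r_[sdf(loc(v,P)),v[3:]*.05],v,loss="soft_l1",f_scale=.001,x_scale=[.01,.01,.01,.1,.1]);v=q.x
        vs.append(v)
    v=np.mean(vs,0); t=M.T@(v[:3]-s["tool_pos"])
    print(n,"rel sock xy mm",((v[:2]-SOCK[n])*1e3).round(2),"hub z",(v[2]-ZB[n]).round(4),"tilt",np.degrees(v[3:]).round(2),"n",len(P),"rms",np.sqrt(np.mean(q.fun**2)).round(4),"in tool",t.round(4)); out.append(v[:2]-SOCK[n])
o=-np.mean(out,0); d=M.T@[o[0],o[1],0]; print("correction in tool x,y mm",(d[:2]*1e3).round(2))
E
python3 rel.py
```

```text
t 14.5 hub [0.5834 0.1474 0.1795] yaw 171.57 toolz tilt deg [1.37 0.1 ] F [-1.1  0.6 -1.8] T [0.03 0.26 0.01] w 18.8
q6 -1.141 p [0.4957 0.1619 0.1099]
scene rel sock xy mm [ 0.28 -0.87] hub z 0.1793 tilt [-0.69 -0.  ] n 302 rms 0.0008 in tool [-0.0006  0.0897 -0.0663]
top rel sock xy mm [ 0.25 -0.46] hub z 0.1786 tilt [-0.02 -0.45] n 407 rms 0.0009 in tool [ 0.0003  0.0902 -0.0666]
correction in tool x,y mm [ 0.62 -0.37]
```

Request:
{"op": "arm_command", "data": {
  "rows": [
    {"xyz": [0.0006,-0.0004,-0.002],"delta_rot": [0,0,0],"gripper": 0.0},
    {"xyz": [0,0,-0.002],"delta_rot": [0,0,0],"gripper": 0.0},
    {"xyz": [0,0,0],"delta_rot": [0,0,0],"gripper": 0.0}
  ]
}}

```text
time: 15.0
tool_pos: [0.4948, 0.1628, 0.1136]
tcp_rot: [2.377, 2.033, 0.029]
wrist_force: [0.5, 0.1, -2.5]
width: 0.221
```

```bash
python3 hp.py
```

```text
t 15.0 hub [0.5825 0.1484 0.1831] yaw 171.58 toolz tilt deg [1.3 0.1] F [ 0.5  0.1 -2.5] T [-0.02  0.17 -0.01] w 18.9
q6 -1.139 p [0.4948 0.1628 0.1136]
```

There is no contact force at a height where the lugs should bear on the rim, so the lugs may be in the slots. I'll push up a bit more.

Request:
{"op": "arm_command", "data": {
  "rows": [
    {"xyz": [0,0,-0.001],"delta_rot": [0,0,0],"gripper": 0.0},
    {"xyz": [0,0,-0.001],"delta_rot": [0,0,0],"gripper": 0.0},
    {"xyz": [0,0,0],"delta_rot": [0,0,0],"gripper": 0.0}
  ]
}}

```text
time: 15.3
tool_pos: [0.4945, 0.1627, 0.1152]
tcp_rot: [2.378, 2.033, 0.028]
wrist_force: [0.9, 0.2, -3.1]
width: 0.218
```

```bash
python3 hp.py;python3 rel.py
```

```text
t 15.3 hub [0.5822 0.1483 0.1846] yaw 171.57 toolz tilt deg [1.26 0.1 ] F [ 0.9  0.2 -3.1] T [ 0.07  0.21 -0.05] w 18.7
q6 -1.139 p [0.4945 0.1627 0.1152]
scene rel sock xy mm [-0.28 -0.33] hub z 0.1844 tilt [-0.72 -1.21] n 241 rms 0.0007 in tool [-0.0008  0.0904 -0.0662]
top rel sock xy mm [-0.75  0.21] hub z 0.1837 tilt [-0.11 -0.7 ] n 383 rms 0.0008 in tool [ 0.0002  0.0904 -0.0666]
correction in tool x,y mm [0.14 0.5 ]
```

The hub is at z≈0.184 with almost no force, 2.5 mm past rim contact, so the lugs are in the slots at yaw ≈171.5°. I'll level it and push up.

Request:
{"op": "arm_command", "data": {
  "rows": [
    {"xyz": [0,0.0013,0.0005],"delta_rot": [-0.012,0,0],"gripper": 0.0},
    {"xyz": [0,0.0001,-0.0015],"delta_rot": [0,0,0],"gripper": 0.0},
    {"xyz": [0,0.0001,-0.0015],"delta_rot": [0,0,0],"gripper": 0.0},
    {"xyz": [0,0,0],"delta_rot": [0,0,0],"gripper": 0.0}
  ]
}}

```text
time: 15.9
tool_pos: [0.4956, 0.1625, 0.1177]
tcp_rot: [2.371, 2.027, 0.039]
wrist_force: [1.1, 0.1, -4.3]
width: 0.224
```

```bash
python3 hp.py
```

```text
t 15.9 hub [0.5825 0.1482 0.1882] yaw 171.58 toolz tilt deg [ 1.91 -0.01] F [ 1.1  0.1 -4.3] T [0.12 0.3  0.  ] w 19.1
q6 -1.134 p [0.4956 0.1625 0.1177]
```

Request:
{"op": "arm_command", "data": {
  "rows": [
    {"xyz": [0,5e-05,-0.0015],"delta_rot": [0,0,0],"gripper": 0.0},
    {"xyz": [0,5e-05,-0.0015],"delta_rot": [0,0,0],"gripper": 0.0},
    {"xyz": [0,5e-05,-0.0015],"delta_rot": [0,0,0],"gripper": 0.0},
    {"xyz": [0,0,0],"delta_rot": [0,0,0],"gripper": 0.0}
  ]
}}

```text
time: 16.3
tool_pos: [0.4957, 0.1625, 0.1223]
tcp_rot: [2.371, 2.027, 0.04]
wrist_force: [0.4, 0.2, -4.7]
width: 0.221
```

```bash
python3 hp.py; python3 rel.py
```

```text
t 16.3 hub [0.5826 0.1482 0.1928] yaw 171.58 toolz tilt deg [ 1.92 -0.01] F [ 0.4  0.2 -4.7] T [ 0.14  0.37 -0.02] w 18.9
q6 -1.134 p [0.4957 0.1625 0.1223]
scene rel sock xy mm [ 0.01 -0.21] hub z 0.1925 tilt [-0.38 -0.23] n 154 rms 0.0007 in tool [-0.0006  0.0902 -0.0662]
top rel sock xy mm [-0.29  0.15] hub z 0.1915 tilt [-0.25 -0.23] n 317 rms 0.0008 in tool [ 0.0002  0.0904 -0.0662]
correction in tool x,y mm [0.05 0.13]
```

Request:
{"op": "arm_command", "data": {
  "rows": [
    {"xyz": [0,5e-05,-0.0015],"delta_rot": [0,0,0],"gripper": 0.0},
    {"xyz": [0,5e-05,-0.0015],"delta_rot": [0,0,0],"gripper": 0.0},
    {"xyz": [0,5e-05,-0.0015],"delta_rot": [0,0,0],"gripper": 0.0},
    {"xyz": [0,0,-0.001],"delta_rot": [0,0,0],"gripper": 0.0},
    {"xyz": [0,0,0],"delta_rot": [0,0,0],"gripper": 0.0}
  ]
}}

```text
time: 17.0
tool_pos: [0.4956, 0.1624, 0.1278]
tcp_rot: [2.371, 2.027, 0.04]
wrist_force: [0.4, 1.4, -6.0]
width: 0.219
```

```bash
python3 hp.py; python3 rel.py
```

```text
t 17.0 hub [0.5825 0.1481 0.1983] yaw 171.58 toolz tilt deg [ 1.93 -0.01] F [ 0.4  1.4 -6. ] T [0.13 0.46 0.07] w 18.7
q6 -1.134 p [0.4956 0.1624 0.1278]
scene rel sock xy mm [-0.63  0.86] hub z 0.2014 tilt [1.54 0.2 ] n 115 rms 0.0014 in tool [ 0.0004  0.0896 -0.0695]
top rel sock xy mm [-2.34  0.71] hub z 0.1975 tilt [0.51 0.45] n 299 rms 0.0009 in tool [ 0.0005  0.0883 -0.0668]
correction in tool x,y mm [-0.55  1.59]
```

Request:
{"op": "arm_command", "data": {
  "rows": [
    {"xyz": [0,0,-0.001],"delta_rot": [0,0,0],"gripper": 0.0},
    {"xyz": [0,0,0],"delta_rot": [0,0,0],"gripper": 0.0}
  ]
}}

```text
time: 17.4
tool_pos: [0.4956, 0.1624, 0.1287]
tcp_rot: [2.371, 2.027, 0.04]
wrist_force: [0.5, 0.6, -5.3]
width: 0.225
```

Request:
{"op": "arm_command", "data": {
  "rows": [
    {"xyz": [0,0,-0.0007],"delta_rot": [0,0,0],"gripper": 0.0},
    {"xyz": [0,0,0],"delta_rot": [0,0,0],"gripper": 0.0}
  ]
}}

```text
time: 17.6
tool_pos: [0.4956, 0.1625, 0.1294]
tcp_rot: [2.371, 2.027, 0.04]
wrist_force: [1.5, 0.2, -6.5]
width: 0.226
```

```bash
python3 hp.py
```

```text
t 17.6 hub [0.5825 0.1481 0.1999] yaw 171.58 toolz tilt deg [ 1.93 -0.01] F [ 1.5  0.2 -6.5] T [0.2  0.43 0.06] w 19.3
q6 -1.134 p [0.4956 0.1625 0.1294]
```

Hub is about 1 mm below the rim under a light spring load. Now I start the counter-clockwise turn about the vertical hub axis, gently at first to check it is free.

Request:
{"op": "arm_command", "data": {
  "rows": [
    {"xyz": [-0.0023,3e-05,0],"delta_rot": [0,0.0009,-0.026],"gripper": 0.0},
    {"xyz": [-0.0023,3e-05,0],"delta_rot": [0,0.0009,-0.026],"gripper": 0.0},
    {"xyz": [-0.0023,3e-05,0],"delta_rot": [0,0.0009,-0.026],"gripper": 0.0}
  ]
}}

```text
time: 17.9
tool_pos: [0.4949, 0.1554, 0.1294]
tcp_rot: [2.289, 2.12, 0.042]
wrist_force: [1.8, 0.8, -4.9]
width: 0.226
```

```bash
python3 hp.py
```

```text
t 17.9 hub [0.5827 0.148  0.1999] yaw 176.11 toolz tilt deg [1.96 0.13] F [ 1.8  0.8 -4.9] T [0.06 0.44 0.04] w 19.3
q6 -1.23 p [0.4949 0.1554 0.1294]
```

Request:
{"op": "arm_command", "data": {
  "rows": [
    {"xyz": [-0.0039,0.0001,0],"delta_rot": [0,0.0015,-0.044],"gripper": 0.0},
    {"xyz": [-0.0039,0.0001,0],"delta_rot": [0,0.0015,-0.044],"gripper": 0.0},
    {"xyz": [-0.0039,0.0001,0],"delta_rot": [0,0.0015,-0.044],"gripper": 0.0},
    {"xyz": [-0.0039,0.0001,0],"delta_rot": [0,0.0015,-0.044],"gripper": 0.0}
  ]
}}

```text
time: 18.3
tool_pos: [0.4951, 0.1396, 0.1293]
tcp_rot: [2.094, 2.315, 0.045]
wrist_force: [1.2, 0.2, -6.3]
width: 0.22
```

```bash
python3 hp.py
```

```text
t 18.3 hub [0.5828 0.1478 0.1999] yaw 186.24 toolz tilt deg [1.96 0.46] F [ 1.2  0.2 -6.3] T [-0.02  0.32  0.02] w 18.8
q6 -1.445 p [0.4951 0.1396 0.1293]
```

Request:
{"op": "arm_command", "data": {
  "rows": [
    {"xyz": [-0.0039,0.0001,0],"delta_rot": [0,0.0015,-0.044],"gripper": 0.0},
    {"xyz": [-0.0039,0.0001,0],"delta_rot": [0,0.0015,-0.044],"gripper": 0.0},
    {"xyz": [-0.0039,0.0001,0],"delta_rot": [0,0.0015,-0.044],"gripper": 0.0},
    {"xyz": [-0.0039,0.0001,0],"delta_rot": [0,0.0015,-0.044],"gripper": 0.0},
    {"xyz": [-0.0039,0.0001,0],"delta_rot": [0,0.0015,-0.044],"gripper": 0.0}
  ]
}}

```text
time: 18.8
tool_pos: [0.4992, 0.1205, 0.1292]
tcp_rot: [1.828, 2.533, 0.049]
wrist_force: [1.2, 0.9, -6.1]
width: 0.22
```

```bash
python3 hp.py
```

```text
t 18.8 hub [0.5829 0.1476 0.1999] yaw 198.85 toolz tilt deg [1.86 0.87] F [ 1.2  0.9 -6.1] T [-0.19  0.39  0.01] w 18.8
q6 -1.714 p [0.4992 0.1205 0.1292]
```

Request:
{"op": "arm_command", "data": {
  "rows": [
    {"xyz": [-0.0039,0.0001,0],"delta_rot": [0,0.0015,-0.044],"gripper": 0.0},
    {"xyz": [-0.0039,0.0001,0],"delta_rot": [0,0.0015,-0.044],"gripper": 0.0},
    {"xyz": [-0.0023,3e-05,0],"delta_rot": [0,0.0009,-0.026],"gripper": 0.0}
  ]
}}

```text
time: 19.1
tool_pos: [0.503, 0.111, 0.1291]
tcp_rot: [1.682, 2.634, 0.051]
wrist_force: [0.3, 0.3, -5.8]
width: 0.223
```

```bash
python3 hp.py
```

```text
t 19.1 hub [0.583  0.1474 0.1998] yaw 205.36 toolz tilt deg [1.78 1.07] F [ 0.3  0.3 -5.8] T [-0.21  0.4  -0.07] w 19.0
q6 -1.853 p [0.503  0.111  0.1291]
```

Request:
{"op": "arm_command", "data": {
  "rows": [
    {"xyz": [-0.0016,0,0],"delta_rot": [0,0.0009,-0.026],"gripper": 0.0},
    {"xyz": [-0.0023,3e-05,0],"delta_rot": [0,0.0009,-0.026],"gripper": 0.0}
  ]
}}

```text
time: 19.3
tool_pos: [0.5048, 0.1074, 0.1291]
tcp_rot: [1.614, 2.676, 0.051]
wrist_force: [0.3, -0.0, -5.2]
width: 0.223
```

```bash
python3 hp.py
```

```text
t 19.3 hub [0.5828 0.1479 0.1999] yaw 208.32 toolz tilt deg [1.75 1.14] F [ 0.3 -0.  -5.2] T [-0.3   0.34 -0.11] w 19.1
q6 -1.914 p [0.5048 0.1074 0.1291]
```

Request:
{"op": "arm_command", "data": {
  "rows": [
    {"xyz": [-0.0016,0,0],"delta_rot": [0,0.0006,-0.018],"gripper": 0.0},
    {"xyz": [0,0,0],"delta_rot": [0,0,0],"gripper": 0.0}
  ]
}}

```text
time: 19.5
tool_pos: [0.5053, 0.1062, 0.129]
tcp_rot: [1.592, 2.691, 0.052]
wrist_force: [0.7, 0.6, -5.6]
width: 0.221
```

```bash
python3 hp.py
```

```text
t 19.5 hub [0.5826 0.148  0.1997] yaw 209.29 toolz tilt deg [1.7 1.2] F [ 0.7  0.6 -5.6] T [-0.35  0.43 -0.04] w 18.9
q6 -1.935 p [0.5053 0.1062 0.129 ]
```

Request:
{"op": "arm_command", "data": {
  "rows": [
    {"xyz": [-0.0016,0,0],"delta_rot": [0,0.0006,-0.018],"gripper": 0.0},
    {"xyz": [0,0,0],"delta_rot": [0,0,0],"gripper": 0.0}
  ]
}}

```text
time: 19.7
tool_pos: [0.506, 0.1051, 0.129]
tcp_rot: [1.567, 2.706, 0.053]
wrist_force: [-0.6, 0.5, -5.2]
width: 0.221
```

```bash
python3 hp.py
```

```text
t 19.7 hub [0.5825 0.1483 0.1998] yaw 210.35 toolz tilt deg [1.67 1.25] F [-0.6  0.5 -5.2] T [-0.33  0.41 -0.04] w 18.9
q6 -1.957 p [0.506  0.1051 0.129 ]
```

Request:
{"op": "arm_command", "data": {
  "rows": [
    {"xyz": [-0.0016,0,0],"delta_rot": [0,0.0006,-0.018],"gripper": 0.0},
    {"xyz": [0,0,0],"delta_rot": [0,0,0],"gripper": 0.0}
  ]
}}

```text
time: 19.9
tool_pos: [0.5067, 0.1039, 0.129]
tcp_rot: [1.543, 2.72, 0.053]
wrist_force: [-1.3, 1.3, -5.7]
width: 0.226
```

```bash
python3 hp.py
```

```text
t 19.9 hub [0.5824 0.1485 0.1997] yaw 211.39 toolz tilt deg [1.65 1.31] F [-1.3  1.3 -5.7] T [-0.2   0.56 -0.07] w 19.3
q6 -1.979 p [0.5067 0.1039 0.129 ]
```

Request:
{"op": "arm_command", "data": {
  "rows": [
    {"xyz": [-0.0016,0,0],"delta_rot": [0,0.0006,-0.018],"gripper": 0.0},
    {"xyz": [0,0,0],"delta_rot": [0,0,0],"gripper": 0.0}
  ]
}}

```text
time: 20.1
tool_pos: [0.5075, 0.1028, 0.129]
tcp_rot: [1.519, 2.734, 0.054]
wrist_force: [-0.9, 2.8, -4.7]
width: 0.222
```

```bash
python3 hp.py
```

```text
t 20.1 hub [0.5824 0.1487 0.1998] yaw 212.41 toolz tilt deg [1.63 1.37] F [-0.9  2.8 -4.7] T [ 0.06  0.54 -0.15] w 18.9
q6 -2.001 p [0.5075 0.1028 0.129 ]
```

Request:
{"op": "arm_command", "data": {
  "rows": [
    {"xyz": [-0.0016,0,0],"delta_rot": [0,0.0006,-0.018],"gripper": 0.0},
    {"xyz": [0,0,0],"delta_rot": [0,0,0],"gripper": 0.0}
  ]
}}

```text
time: 20.3
tool_pos: [0.5083, 0.1018, 0.129]
tcp_rot: [1.495, 2.748, 0.055]
wrist_force: [-1.5, 4.7, -5.2]
width: 0.222
```

```bash
python3 hp.py
```

```text
t 20.3 hub [0.5824 0.1489 0.1998] yaw 213.43 toolz tilt deg [1.6  1.43] F [-1.5  4.7 -5.2] T [ 0.37  0.65 -0.36] w 18.9
q6 -2.022 p [0.5083 0.1018 0.129 ]
```

Tangential resistance now grows with each step (about 5 N) after roughly 41° of turn, so this is the hard stop. I'll ease back a little and lower into the notches.

Request:
{"op": "arm_command", "data": {
  "rows": [
    {"xyz": [0.0014,0,0],"delta_rot": [0,-0.0005,0.016],"gripper": 0.0},
    {"xyz": [0,-0.0001,0.0015],"delta_rot": [0,0,0],"gripper": 0.0},
    {"xyz": [0,0,0],"delta_rot": [0,0,0],"gripper": 0.0}
  ]
}}

```text
time: 20.6
tool_pos: [0.5081, 0.1027, 0.1283]
tcp_rot: [1.515, 2.735, 0.055]
wrist_force: [-3.7, 4.4, -0.7]
width: 0.223
```

```bash
python3 hp.py
```

```text
t 20.6 hub [0.5828 0.1487 0.1992] yaw 212.54 toolz tilt deg [1.71 1.36] F [-3.7  4.4 -0.7] T [0.33 0.62 0.05] w 19.1
q6 -2.003 p [0.5081 0.1027 0.1283]
```

Request:
{"op": "arm_command", "data": {
  "rows": [
    {"xyz": [0,0,0.001],"delta_rot": [0,0,0],"gripper": 0.0},
    {"xyz": [0,0,0],"delta_rot": [0,0,0],"gripper": 0.0}
  ]
}}

```text
time: 20.8
tool_pos: [0.5084, 0.1027, 0.1278]
tcp_rot: [1.515, 2.735, 0.056]
wrist_force: [-3.9, 3.0, 1.9]
width: 0.223
```

```bash
python3 hp.py
```

```text
t 20.8 hub [0.5831 0.1488 0.1988] yaw 212.54 toolz tilt deg [1.75 1.37] F [-3.9  3.   1.9] T [0.41 0.56 0.1 ] w 19.0
q6 -2.003 p [0.5084 0.1027 0.1278]
```

Request:
{"op": "arm_command", "data": {
  "rows": [
    {"xyz": [0,0,0.001],"delta_rot": [0,0,0],"gripper": 0.0},
    {"xyz": [0,0,0],"delta_rot": [0,0,0],"gripper": 0.0}
  ]
}}

```text
time: 21.0
tool_pos: [0.5086, 0.1029, 0.1263]
tcp_rot: [1.514, 2.734, 0.056]
wrist_force: [-0.7, 5.8, -4.6]
width: 0.222
```

```bash
python3 hp.py
```

```text
t 21.0 hub [0.5833 0.1489 0.1973] yaw 212.56 toolz tilt deg [1.78 1.38] F [-0.7  5.8 -4.6] T [0.44 0.27 0.17] w 18.9
q6 -2.004 p [0.5086 0.1029 0.1263]
```

Request:
{"op": "arm_command", "data": {
  "rows": [
    {"xyz": [0.0008,0,0.0005],"delta_rot": [0,-0.0003,0.009],"gripper": 0.0},
    {"xyz": [0,0,0],"delta_rot": [0,0,0],"gripper": 0.0}
  ]
}}

```text
time: 21.2
tool_pos: [0.5083, 0.1035, 0.1258]
tcp_rot: [1.526, 2.727, 0.056]
wrist_force: [-0.9, 5.6, -2.4]
width: 0.224
```

```bash
python3 hp.py; python3 rel.py
```

```text
t 21.2 hub [0.5833 0.1489 0.1967] yaw 212.05 toolz tilt deg [1.78 1.34] F [-0.9  5.6 -2.4] T [0.4  0.32 0.34] w 19.1
q6 -1.993 p [0.5083 0.1035 0.1258]
scene rel sock xy mm [-0.18 -0.23] hub z 0.1959 tilt [-0.01  0.08] n 54 rms 0.0005 in tool [-0.0006  0.0888 -0.0657]
top rel sock xy mm [ 1.11 -0.43] hub z 0.1946 tilt [-0.    0.26] n 10 rms 0.0004 in tool [-0.0014  0.0905 -0.0654]
correction in tool x,y mm [ 0.52 -0.22]
```

Request:
{"op": "arm_command", "data": {
  "rows": [
    {"xyz": [0.0012,0.0007,0.0003],"delta_rot": [0,0,0],"gripper": 0.0},
    {"xyz": [0,0,0],"delta_rot": [0,0,0],"gripper": 0.0}
  ]
}}

```text
time: 21.6
tool_pos: [0.5078, 0.1038, 0.1249]
tcp_rot: [1.527, 2.727, 0.053]
wrist_force: [0.8, 1.9, -3.9]
width: 0.223
```

```bash
python3 hp.py
```

```text
t 21.6 hub [0.583  0.1493 0.1956] yaw 212.0 toolz tilt deg [1.71 1.25] F [ 0.8  1.9 -3.9] T [-0.06  0.19 -0.05] w 19.1
q6 -1.989 p [0.5078 0.1038 0.1249]
```

Request:
{"op": "arm_command", "data": {
  "rows": [
    {"xyz": [0,0,0.001],"delta_rot": [0,0,0],"gripper": 0.0},
    {"xyz": [0,0,0],"delta_rot": [0,0,0],"gripper": 0.0}
  ]
}}

```text
time: 21.8
tool_pos: [0.5078, 0.104, 0.1241]
tcp_rot: [1.528, 2.727, 0.053]
wrist_force: [0.5, 0.6, -1.6]
width: 0.225
```

```bash
python3 hp.py
```

```text
t 21.8 hub [0.583  0.1494 0.1949] yaw 211.98 toolz tilt deg [1.71 1.28] F [ 0.5  0.6 -1.6] T [-0.26  0.15 -0.07] w 19.3
q6 -1.989 p [0.5078 0.104  0.1241]
```

Request:
{"op": "arm_command", "data": {
  "rows": [
    {"xyz": [0,0,0.0006],"delta_rot": [0,0,0],"gripper": 0.0},
    {"xyz": [0,0,0],"delta_rot": [0,0,0],"gripper": 0.0}
  ]
}}

```text
time: 22.0
tool_pos: [0.508, 0.1041, 0.1238]
tcp_rot: [1.528, 2.727, 0.054]
wrist_force: [-0.7, -0.7, 1.0]
width: 0.219
```

```bash
python3 hp.py
```

```text
t 22.0 hub [0.5831 0.1495 0.1947] yaw 211.98 toolz tilt deg [1.73 1.29] F [-0.7 -0.7  1. ] T [-0.29  0.23 -0.08] w 18.7
q6 -1.989 p [0.508  0.1041 0.1238]
```

Request:
{"op": "arm_command", "data": {
  "rows": [
    {"xyz": [0,0,0.0006],"delta_rot": [0,0,0],"gripper": 0.0},
    {"xyz": [0,0,0],"delta_rot": [0,0,0],"gripper": 0.0}
  ]
}}

```text
time: 22.2
tool_pos: [0.5081, 0.1042, 0.1235]
tcp_rot: [1.528, 2.727, 0.054]
wrist_force: [-2.6, -2.4, 4.6]
width: 0.22
```

```bash
python3 hp.py; python3 - <<'E'
from workcell import read_camera
import cv2
i=read_camera("scene")["pixels"][170:300,350:500,::-1];cv2.imwrite("pics/z2.png",cv2.resize(i,None,fx=4.5,fy=4.5,interpolation=cv2.INTER_CUBIC))
E
```

```text
t 22.2 hub [0.5832 0.1496 0.1944] yaw 211.98 toolz tilt deg [1.75 1.3 ] F [-2.6 -2.4  4.6] T [-0.28  0.1  -0.14] w 18.8
q6 -1.989 p [0.5081 0.1042 0.1235]
```

View pics/z2.png

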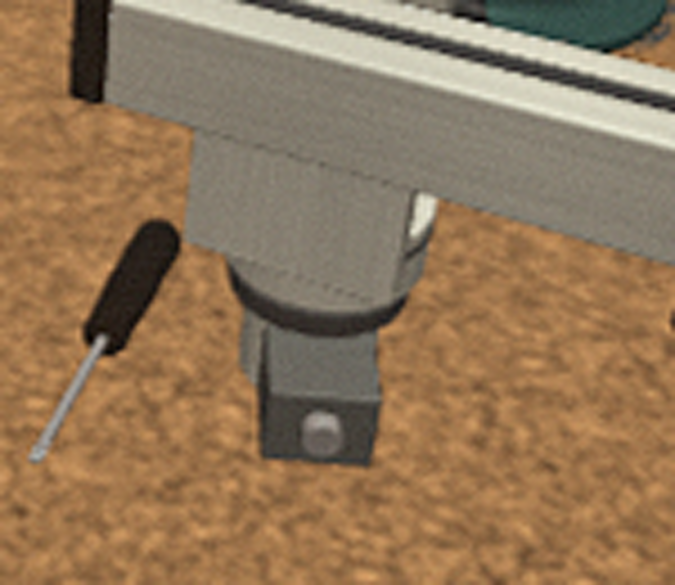

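The tool is seated: the lugs caught once near the ledge, dropped, and now bear firmly about 4 mm lower (Fz +4.6). The view shows the collar dark and level under the rim at about (420,240). I'll take the load off and release.

Request:
{"op": "arm_command", "data": {
  "rows": [
    {"xyz": [0,-0.0003,-0.0008],"delta_rot": [0,0,0],"gripper": 0.0},
    {"xyz": [0,0,0],"delta_rot": [0,0,0],"gripper": 0.0},
    {"xyz": [0,0,0],"delta_rot": [0,0,0],"gripper": 0.0}
  ]
}}

```text
time: 22.55
tool_pos: [0.5079, 0.1043, 0.1237]
tcp_rot: [1.528, 2.727, 0.055]
wrist_force: [1.9, -2.4, 2.5]
width: 0.226
```

```bash
python3 hp.py
```

```text
t 22.55 hub [0.5831 0.1496 0.1946] yaw 211.98 toolz tilt deg [1.75 1.32] F [ 1.9 -2.4  2.5] T [-0.31 -0.23 -0.17] w 19.3
q6 -1.989 p [0.5079 0.1043 0.1237]
```

Request:
{"op": "arm_command", "data": {
  "rows": [
    {"xyz": [-0.0006,0,-0.0004],"delta_rot": [0,0,0],"gripper": 0.0},
    {"xyz": [0,0,0],"delta_rot": [0,0,0],"gripper": 0.0}
  ]
}}

```text
time: 22.75
tool_pos: [0.5079, 0.1042, 0.1238]
tcp_rot: [1.528, 2.728, 0.055]
wrist_force: [2.6, -0.4, 1.6]
width: 0.217
```

```bash
python3 hp.py
```

```text
t 22.75 hub [0.583  0.1495 0.1947] yaw 211.99 toolz tilt deg [1.7  1.35] F [ 2.6 -0.4  1.6] T [-0.05 -0.22 -0.14] w 18.6
q6 -1.991 p [0.5079 0.1042 0.1238]
```

Request:
{"op": "arm_command", "data": {
  "rows": [
    {"xyz": [0,0,0],"delta_rot": [0,0,0],"gripper": 0.024},
    {"xyz": [0,0,0],"delta_rot": [0,0,0],"gripper": 0.03},
    {"xyz": [0,0,0],"delta_rot": [0,0,0],"gripper": 0.035},
    {"xyz": [0,0,0],"delta_rot": [0,0,0],"gripper": 0.04}
  ]
}}

```text
time: 23.15
tool_pos: [0.507, 0.1038, 0.1234]
tcp_rot: [1.528, 2.729, 0.053]
wrist_force: [0.1, -0.1, -0.4]
width: 0.468
```

```bash
python3 hp.py; python3 - <<'E'
from workcell import read_camera
import cv2
i=read_camera("scene")["pixels"][170:300,350:500,::-1];cv2.imwrite("pics/z3.png",cv2.resize(i,None,fx=4.5,fy=4.5,interpolation=cv2.INTER_CUBIC))
i=read_camera("wrist")["pixels"][:,:,::-1];cv2.imwrite("pics/wz3.png",i)
E
```

```text
t 23.15 hub [0.5823 0.1492 0.1941] yaw 212.0 toolz tilt deg [1.61 1.31] F [ 0.1 -0.1 -0.4] T [-0.04  0.06 -0.04] w 40.0
q6 -1.991 p [0.507  0.1038 0.1234]
```

View pics/z3.png

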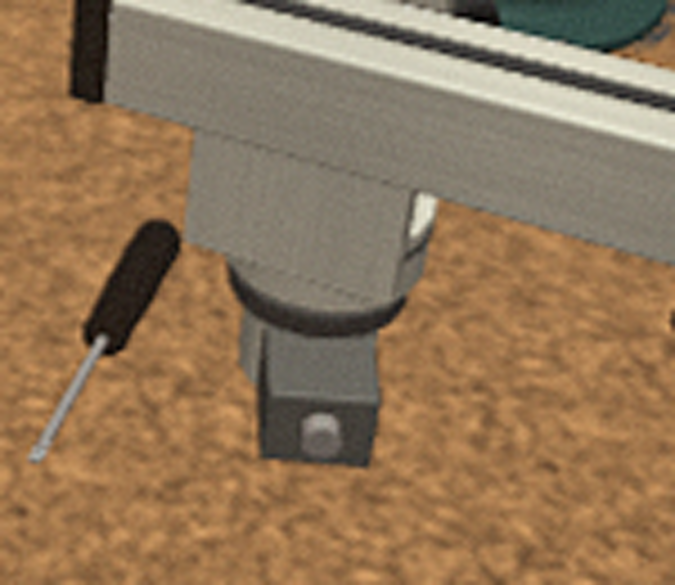

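View pics/wz3.png

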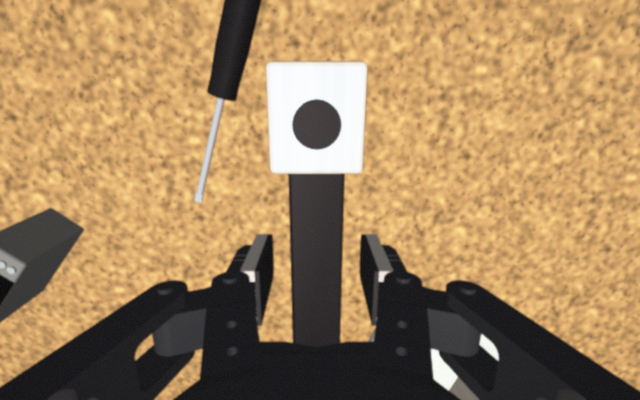

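The tool hangs on its own, with the fingers open on both sides of the bar (at about (258,270) and (375,270)) and the force near zero. I'll retract.

Request:
{"op": "arm_command", "data": {
  "rows": [
    {"xyz": [0,0,0],"delta_rot": [0,0,0],"gripper": 0.06},
    {"xyz": [0,-0.001,-0.015],"delta_rot": [0,0,0],"gripper": 0.06},
    {"xyz": [0,-0.002,-0.025],"delta_rot": [0,0,0],"gripper": 0.06},
    {"xyz": [0,-0.005,-0.03],"delta_rot": [0,0,0],"gripper": 0.06},
    {"xyz": [0,-0.01,-0.02],"delta_rot": [0,0,0],"gripper": 0.06},
    {"xyz": [0,-0.02,-0.01],"delta_rot": [0,0,0],"gripper": 0.06},
    {"xyz": [0,-0.02,0],"delta_rot": [0,0,0],"gripper": 0.06},
    {"xyz": [0,-0.01,0],"delta_rot": [0,0,0],"gripper": 0.06},
    {"xyz": [0,0,0],"delta_rot": [0,0,0],"gripper": 0.06}
  ]
}}

```text
time: 24.15
tool_pos: [0.446, 0.0656, 0.2219]
tcp_rot: [1.529, 2.727, 0.054]
wrist_force: [-0.6, 0.3, -0.3]
width: 0.696
```

```bash
python3 hp.py; python3 - <<'E'
from workcell import read_camera
import cv2,numpy as np
from meas import fit6
from hub import cloud
cs={n:read_camera(n) for n in("scene","top","wrist")}
for n,c in cs.items(): cv2.imwrite(f"pics/f_{n}.png",c["pixels"][:,:,::-1])
for k,l in (("top",[cs["top"]]),("wrist",[cs["wrist"]]),("all",list(cs.values()))):
    v,n,r=fit6(l,[.5827,.1483,.1945,np.radians(212)]);print(k,v[:3].round(4),np.degrees(v[3:]).round(2),n,r.round(4))
a=np.radians(212);d=np.array([np.cos(a),np.sin(a)])
for k in("top","wrist"):
    W=cloud(cs[k]).reshape(-1,3);W=W[~np.isnan(W[:,0])]
    D=W[:,:2]-[.5827,.1483];s=D@d;q=D@[-d[1],d[0]]
    m=(abs(q)<.008)&(s>.04)&(s<.13)&(W[:,2]>.15)&(W[:,2]<.21)
    if m.sum()>20:
        p=np.polyfit(s[m],W[m,2],1);print(k,m.sum(),"bar top slope deg",np.degrees(np.arctan(p[0])).round(2),"z at 85mm",np.polyval(p,.085).round(4),"lat slope",np.degrees(np.arctan(np.polyfit(q[m],W[m,2],1)[0])).round(2))
E
```

```text
t 24.15 hub [0.5212 0.1109 0.2928] yaw 211.94 toolz tilt deg [1.72 1.32] F [-0.6  0.3 -0.3] T [0.   0.01 0.04] w 59.4
q6 -2.052 p [0.446  0.0656 0.2219]
top [0.5827 0.1489 0.1937] [ 2.114e+02  1.360e+00 -2.100e-01] 136 0.0008
wrist [0.5359 0.1203 0.195 ] [ 5.7122e+02 -4.0000e-02 -1.0000e-02] 2369 0.0006
all [0.5828 0.1485 0.1945] [211.22  -0.3   -0.53] 833 0.0007
top 183 bar top slope deg 0.13 z at 85mm 0.1839 lat slope 0.53
wrist 2211 bar top slope deg -0.05 z at 85mm 0.185 lat slope -0.21
```

View pics/f_scene.png

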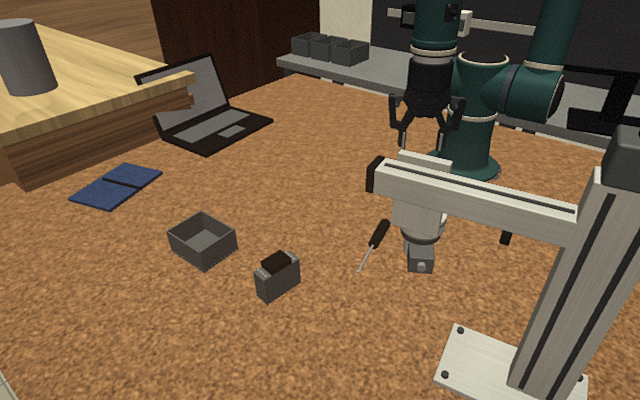

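View pics/f_top.png

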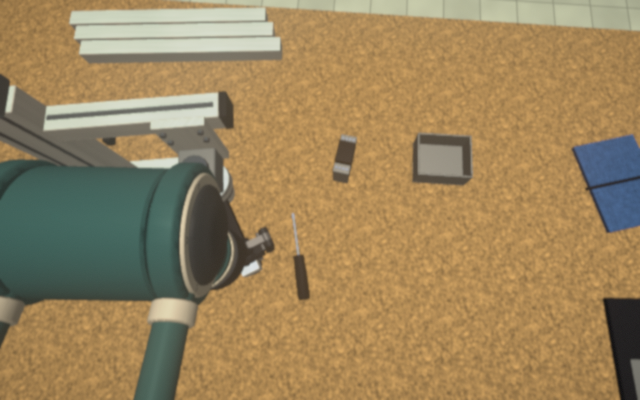

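The tool hangs level (bar slope between -0.05° and 0.13°) with the hub at z≈0.1945, which is the seat height. The module (345,160), bin (443,160) and screwdriver (300,260) sit where they were at the start. I'm handing in.

```bash
python3 -c "
from workcell import bot
print(bot.finish_job())"
```

```text
the job is handed in; nothing more can be done
None
```

The suction tool is locked in the bayonet socket and hangs level on its own. I handed the job in at about 24 s of the 72 s allowed.

**How it went**
- **Slots:** my first sweep under light push was about 1.5 mm off-centre and found nothing. I lowered the tool, re-centred and levelled it, and the lugs then went into the slots at about 171.5° yaw (world frame).
- **Locking:** I pushed up against the spring and turned it about 41° counter-clockwise until resistance built to about 5 N, which I took as the hard stop. Then I lowered it into the notches and let go.

**Last checks**
- **Position:** the fit over all three cameras puts the hub at (0.583, 0.1485, 0.1945), which is the seat height.
- **Level:** the arm's slope measured between -0.05° and 0.13°.
- **Clear:** the wrist force was near zero after release, with the gripper well away from the tool. The screwdriver, module and bin look unmoved in the pictures.

**What disagreed or went wrong**
- **TCP height:** the real fingertips were about 31 mm above the reported TCP. My first grip closed above the bar without moving the tool, and I corrected for the offset from then on.
- **Lowering:** the lugs caught briefly on the way down, with lateral force of up to about 6 N on the tool, before dropping in.
- **Weak fits:** some single-camera fits of the hub while it was in the socket were unreliable because of occlusion. The wrist-only fit at the end was one of these.
- **Not tested:** I did not turn the tool back to test the lock.

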